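# Fit the adjustable wrench to the slide press and bring its pad down

### The job

Bring the pad of the slide press down onto the cover glass with the press's own adjustable wrench: first roll the wrench's worm until the jaws just fit the hexagon nut, then push the wrench handle down until the pad is fully home, and let go. Turn the nut only once the jaws fit, work it only with the wrench (leave the ram alone), and leave the frames, the jig and the weight standing where they are.

Things in the scene. Friction and masses are not known exactly. Their poses are not given: they have to be found in the camera images.
- press: Black cast-iron hand press fixed on a 20 mm slate slab; base 150 x 150 mm, head top 162 mm above the slab. Origin at its underside, on the slab. Its x axis runs along the level shaft, out of the face that carries the wrench, roughly away from the robot; the wrench handle points to its -y; z up. It stands anywhere within some 15 cm, turned up to 0.3 rad.
- shaft (a point): Point on the press shaft's level axis, in the middle of the hexagon nut (steel, 30 mm across flats, flats up and down at the start) and of the wrench's thickness: 57, 0, 130 mm in the press frame. Fixed to the press.
- wheel (a point): Centre of the knurled thumb wheel on the wrench's worm: upright cylinder, 26 mm across, 22 mm high, 38 mm towards the handle from the shaft axis and 58 mm above it (wrench level), free all round and from above; the moving jaw's arm is 22 mm or more below this centre. Clockwise from above closes the jaws; 0.15 N m; stays where left; regrasp to go on. A stop halts it when the jaws fit.
- handle_pad (a point): Point on the top edge of the wrench handle, 200 mm from the shaft axis (handle 24 mm high and 14 mm thick here, level at the start). Pushed down here it swings in an arc about the shaft, away from the press frame, with some 3 to 5 N once the jaws hold the nut. Moves with the wrench.
- swing (a joint): Angle of the wrench about the shaft, rad: about 0 when the handle is level, grows as the handle goes down (up to 0.70).
- jaw (a joint): Travel of the wrench's moving (upper) jaw, m: the gap between the jaws is 40.5 mm minus this. 0 wide open, 0.0098 at the stop, where the gap is 30.7 mm and just fits the 30 mm nut. It starts at 0.001 to 0.005; 2.5 mm of travel for each rad of the worm.
- worm (a joint): Angle of the worm and its thumb wheel, rad: grows clockwise seen from above (closing); 3.92 at the stop.
- nut (a joint): Angle of the hexagon nut on the press shaft, rad: 0 at the start with the pad up, grows as the handle brings it down, 0.45 when the pad is fully down on the glass, where it meets a stop. The pad sinks 20 mm for each rad; the nut stays where it is left (0.5 N m of friction).
- ram: The press's square steel ram, 20 mm wide, with a round rubber pad of 36 mm at its foot over the cover glass. It stands up out of the press head 30 mm to the press's +y side of the shaft line and 57 mm behind the nut; its top is 175 mm above the slab when up. Not to be touched. Origin at the press's underside when up; moves straight down with the nut.
- frames: Bystander: loose stack of five square binding frames, 50 x 50 mm, 15 mm high. Origin under its centre, on the slab.
- jig: Bystander: loose brass alignment jig, plate 80 x 60 mm with two raised fences, 16 mm high. Origin under its centre, on the slab.
- weight: Bystander: loose round pewter weight with a knob, 44 mm across, 52 mm high. Origin under its centre, on the slab.
- wrench: Steel adjustable wrench, 14 mm thick, 228 mm from the shaft axis (its origin, when the jaws fit) to the handle's end; its -y runs along the handle, z up through the worm. A washer keeps it round the nut, so it cannot come off. It stays at whatever angle it is left (0.4 N m of friction); while the jaws are open it has up to 10 mm of stiff play along its z.

How it is judged:
On the way, in this order (a step that is already met when the one before it is completed fails the run):
1. the jaws fit the nut: gap under 31.7 mm, nut not yet turned more than 0.08 rad (value of joint jaw above 0.0088 m and value of joint nut below 0.08 rad), for 0.2 s.
2. the nut has been turned by the fitted wrench until the pad is home (value of joint nut above 0.4 rad and value of joint jaw above 0.0082 m), for 0.2 s.
At the end, for the whole second after the job is handed in: The nut stands at 0.40 rad or more (the pad within 1 mm of fully down), the jaws still fit it (gap under 32.3 mm), nut and wrench are at rest and the wrench is let go (all of step 2 and velocity of joint each of nut, swing below 0.05 rad/s and velocity of joint swing above -0.05 rad/s); the robot touches nothing.
It fails at once if the nut is turned more than 0.08 rad while the jaws are slack (gap over 32.7 mm) (value of joint nut above 0.08 rad and value of joint jaw below 0.0078 m).
It fails at once if the robot touches the ram (contact force between ram and the fingers above 1 N or contact force between ram and the arm above 1 N).
It fails at once if the frames are moved more than 20 mm (distance of frames from where it was at the start of the episode above 0.02 m).
It fails at once if the jig is moved more than 20 mm (distance of jig from where it was at the start of the episode above 0.02 m).
It fails at once if the weight is moved more than 20 mm or tipped (distance of weight from where it was at the start of the episode above 0.02 m or angle between weight's own z axis and vertical above 0.6 rad).
It also fails if it takes over 58 s, if anything falls off the work surface, if the arm or the gripper's body presses on something with over 40 N, if the wrist force passes 120 N, or if a joint passes its speed limit or range.

### The arm

A 7-joint arm with a two-finger parallel gripper is mounted at the origin on the work surface. World frame = base frame: x ahead of the robot, y to its left, z up, the work surface at z = 0. Lengths are in m, angles in rad, forces in N, time in s.
With the tool pointing down it reaches from about 0.4 to 0.85 m from the base axis. Payload 10.4 kg.
Tool frame: the origin (TCP) lies at the very end of the fingers, on their centre line; the grasp point (between the pads) lies 19 mm behind it; z points along the fingers, y is the direction in which the jaws open and shut (so a half turn about z gives the same grasp; the last joint's range is limited). The gripper opens to 85 mm and grips with 20 to 120 N. Pads are 22 mm wide; open, the fingers measure 114 mm over their backs; the gripper's body (76 mm by 85 mm) begins 54 mm behind the grasp point. The pads swing forward as they close: fully open they stand 13 mm farther back than shut.
Start: joints at [-1.248, 0.332, -0.065, 1.46, 0.022, 1.35, -0.088], TCP at [0.212, 0.588, 0.231] pointing down, gripper open.
Joint ranges: [-2.6, 2.6], [-0.5, 2.12], [-1.47, 1.34], [0.16, 2.42], [-1.27, 4.41], [0.06, 2.06], [-2.6, 2.6]. Speed limits (rad/s): [2.22, 2.22, 2.79, 2.79, 3.14, 3.14, 3.14].

### API

Orientations are given as a unit quaternion [x, y, z, w].
In Python, from workcell import manip gives the robot as it stands.
- The arm moves only by the tool arm_command, never from a script. Its arguments are lists of equal length, an entry for each row: "slide": the shift along the tool's x, y, z in mm, a list of three; "turn": the turn about the tool's z in degrees; "grip": the closure, from 0 (fully open) to 1 (shut). In form: {"slide": [[tx, ty, tz], ...], "turn": [turn, ...], "grip": [grip, ...]}. A call has 1 to 10 rows; each row shifts and turns the commanded pose from where the row before left it, along the tool's axes as they then stand; what a row does not reach is not made up. A row lasts 1/12 s, in which the tool goes at most 41.7 mm and 7.16 degrees, less where a joint would pass 70% of its speed; a pose out of reach is approached as far as the arm can. A call with a gripper value outside its range is refused whole. The fingers move at their own pace and stop on an object; "newtons" is the grip in N (left out, the last holds). Time passes only in rows, so rows that do not move let the fingers close. It gives the time, the measured TCP pose, the force and the opening at its end, in the units of the state.
- manip.get_obs(): the state, without advancing time (a new reading comes with each control period).
- manip.camera(name): name is "scene" or "top"; returns the picture (384x512x3 uint8, blue, green, red); there is no depth.
- manip.camera_info(name): a dict with "fx", "fy", "cx", "cy" (pixels), "dist_coeffs" ([k1, k2, p1, p2, k3] as OpenCV has them; the pictures are not rectified), "rvec" (rotation vector, rad) and "tvec" (3), from world to camera coordinates, as OpenCV has them. Camera axes: x right, y down, z forward; pixel columns grow to the right and rows downward; lengths in m; the calibration is good to about 2 mm. A picture is of the moment at which its call begins. camera_info takes no time and is no camera call.
- manip.hand_in(): hands the job in, once; it reports no verdict.
Trained networks look in the newest picture that a camera, given by its name, has taken for a name from the list of things; names that differ only in an ending like _2 or _b are one class to them, and where a whole thing is asked for, a point or a joint stands for the part that bears it (a point fixed in the world has none). Each returns a list of dicts, best first, with "score" (0 to 1); they miss things now and then, are a little off and sometimes report something else, mostly with a low value. They report only what shows in the picture. A call takes as long as a camera call.
- manip.cut_out(target, camera): "pixels" (384x512 bool, what is visible of it).
- manip.tip_of(target, camera): "xyz" ([x, y, z] in m, in the coordinates of the camera as it stood for that picture, good to about 4 mm: a listed point, or the origin of a listed thing).
The state is a dict: "clock": time; "joint_pos": joint angles; "joint_velocities": joint speeds; "tau": joint torques, N m; "position": TCP position; "ee_rot": TCP orientation; "ft_force": force on the tool from outside, world axes, zero at the start; "torque": the same for the moment, N m; "grip_width": opening from 0.0 (shut) to 1.0 (fully open).
Only numpy, scipy, OpenCV 4.12 (cv2) and the standard library are available. Lean on these libraries where they do the work, as an engineer would, in place of code of your own. Each camera call takes 0.05 s, during which the arm holds its last target.

## Working session

There is one attempt and no reset: what is moved stays moved. The work goes in short steps, Python scripts to look and compute and a tool call to move; the robot and the scene stay as the last step left them, time stands still between calls to the robot, and variables do not carry over. Pictures are saved under pics/ and viewed, and the job is handed in when it is done.

Besides the shell and the picture viewer there is one more tool, called after ">>>" as name(argument=value, ...), one argument or row to a line, values as JSON. arm_command: Moves the arm, as the interface text tells. Its arguments: {"type":"object","properties":{"slide":{"type":"array","items":{"type":"array","items":{"type":"number"}}},"turn":{"type":"array","items":{"type":"number"}},"grip":{"type":"array","items":{"type":"number"}},"newtons":{"type":"number"}},"required":["slide","turn","grip"]}

```bash
mkdir -p pics
cat > h.py <<'E'
import numpy as np, cv2
from scipy.spatial.transform import Rotation as R
from workcell import manip
def c2w(p,cam):
    i=manip.camera_info(cam); M=cv2.Rodrigues(np.array(i["rvec"],float))[0]
    return M.T@(np.array(p)-np.array(i["tvec"]).ravel())
def proj(P,cam):
    i=manip.camera_info(cam)
    K=np.array([[i["fx"],0,i["cx"]],[0,i["fy"],i["cy"]],[0,0,1]])
    return cv2.projectPoints(np.array(P,float).reshape(-1,1,3),np.array(i["rvec"],float),np.array(i["tvec"],float),K,np.array(i["dist_coeffs"],float))[0].reshape(-1,2)
E
python3 - <<'E'
from h import *
for c in("scene","top"):
    im=manip.camera(c); cv2.imwrite(f"pics/a_{c}.png",im)
    for t in ("press","shaft","wheel","handle_pad","wrench","ram","frames","jig","weight"):
        r=manip.tip_of(t,c)
        print(c,t,[(round(x["score"],2),np.round(c2w(x["xyz"],c),4).tolist()) for x in r[:2]])
    i=manip.camera_info(c);print(c,np.round(c2w([0,0,0],c),3))
o=manip.get_obs();print(o)
E
```

```text
scene press [(0.84, [0.4812, 0.056, 0.0234])]
scene shaft [(0.88, [0.5344, 0.0472, 0.1536]), (0.57, [0.5422, 0.0459, 0.1517])]
scene wheel [(0.7, [0.5332, 0.0076, 0.2134])]
scene handle_pad [(0.97, [0.5186, -0.1517, 0.1547])]
scene wrench [(0.65, [0.5382, 0.0445, 0.1515])]
scene ram []
scene frames [(0.49, [0.4285, -0.1224, 0.023])]
scene jig [(0.57, [0.5346, 0.2146, 0.0204])]
scene weight [(0.75, [0.6112, 0.0287, 0.0261])]
scene [ 1.108 -0.178  0.906]
top press [(0.31, [0.4307, -0.1209, 0.0201])]
top shaft [(0.88, [0.537, 0.0441, 0.1538])]
top wheel [(0.46, [0.5301, 0.0106, 0.2057])]
top handle_pad [(0.72, [0.5132, -0.1542, 0.1583])]
top wrench [(0.57, [0.5374, 0.0458, 0.1523])]
top ram []
top frames [(0.71, [0.4307, -0.1182, 0.0196])]
top jig [(0.93, [0.5319, 0.2175, 0.0223])]
top weight [(0.67, [0.6131, 0.0289, 0.0238])]
top [0.486 0.104 1.066]
{'clock': 1.0, 'joint_pos': array([-1.24757135,  0.33218883, -0.06468522,  1.46007739,  0.02162784,
        1.34990092, -0.08850837]), 'joint_velocities': array([ 0.00072616, -0.00094787, -0.00031492,  0.00264132, -0.00012674,
        0.00236753, -0.00048947]), 'tau': array([ 2.94293068e-04, -6.25242090e+01,  4.85949044e-02, -3.91814590e+01,
        1.64378830e-02,  2.10819839e-03,  2.53576206e-05]), 'position': array([0.21186837, 0.58802809, 0.23135528]), 'ee_rot': array([1.72058767e-01, 9.85086685e-01, 5.90256509e-05, 1.56661737e-05]), 'ft_force': array([-0.25437353, -0.05718751, -0.00965014]), 'torque': array([ 0.00136865, -0.00617871, -0.02578393]), 'grip_width': 1.0035883755526167}
```

View pictures.

Run:
```python
import cv2
for c in("scene","top"):
    im=cv2.imread(f"pics/a_{c}.png"); cv2.imwrite(f"pics/a_{c}_b.png",cv2.resize(im,(800,600),interpolation=cv2.INTER_CUBIC))
```

```text
(no output)
```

View pics/a_scene_b.png

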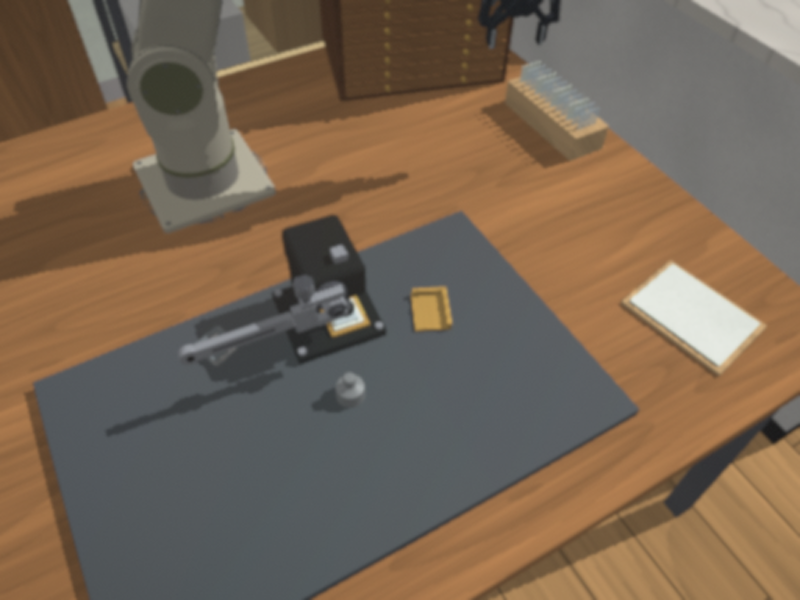

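View pics/a_top_b.png

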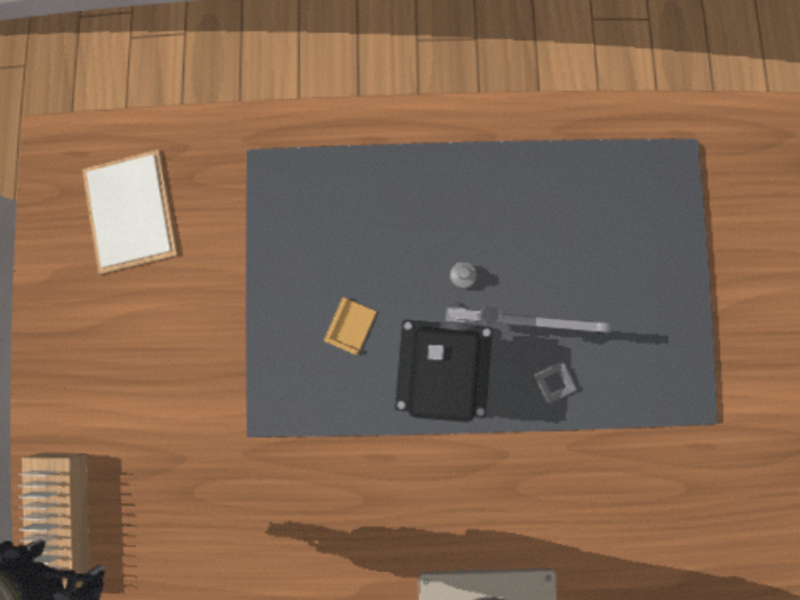

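```bash
cat >> h.py <<'E'
def model(sx,sy,yaw):
    c,s=np.cos(yaw),np.sin(yaw); x=np.array([c,s,0]);y=np.array([-s,c,0])
    S=np.array([sx,sy,.150]); return S,x,y
E
python3 - <<'E'
from h import *
S,x,y=model(.5357,.0457,-.10)
z=np.array([0,0,1])
t=np.linspace(0,2*np.pi,40)
for c in("scene","top"):
    im=cv2.imread(f"pics/a_{c}.png"); 
    W=S-.038*y+.058*z
    u0=proj(S-.06*y,c)[0]; k=5; w,h=80,58
    x0,y0=int(u0[0]-w),int(u0[1]-h)
    cr=cv2.resize(im[y0:y0+2*h,x0:x0+2*w],None,fx=k,fy=k,interpolation=cv2.INTER_CUBIC)
    def d(P,col):
        q=((proj(P,c)-[x0,y0]+.5)*k).astype(int); cv2.polylines(cr,[q.reshape(-1,1,2)],False,col,1)
    for dz in(-.011,.011):
        d([W+.013*(np.cos(a)*x+np.sin(a)*y)+dz*z for a in t],(0,0,255))
    H=S-.2*y
    d([S+.012*z-.05*y+.007*x,S-.228*y+.012*z+.007*x,S-.228*y+.012*z-.007*x,S+.012*z-.05*y-.007*x],(0,255,0))
    B=S-.057*x-.13*z
    d([B+a*x+b*y+.155*z for a,b in((.01,.04),(-.01,.04),(-.01,.02),(.01,.02),(.01,.04))],(255,255,0))
    d([B+a*x+b*y for a,b in((.075,.075),(-.075,.075),(-.075,-.075),(.075,-.075),(.075,.075))],(255,0,255))
    cv2.imwrite(f"pics/ov_{c}.png",cr)
    for n in("wheel",):
        r=manip.cut_out(n,c)
        for q in r[:2]:
            yy,xx=np.nonzero(q["pixels"]);print(c,n,q["score"],len(xx),xx.min(),xx.max(),yy.min(),yy.max(),xx.mean(),yy.mean())
    print(proj(W,c))
E
```

```text
scene wheel 0.54 179 188 200 176 193 194.2905027932961 183.75418994413408
[[194.30024224 182.28292109]]
top wheel 0.69 138 306 319 195 207 312.32608695652175 201.231884057971
[[311.25867325 202.75012251]]
```

View pics/ov_scene.png

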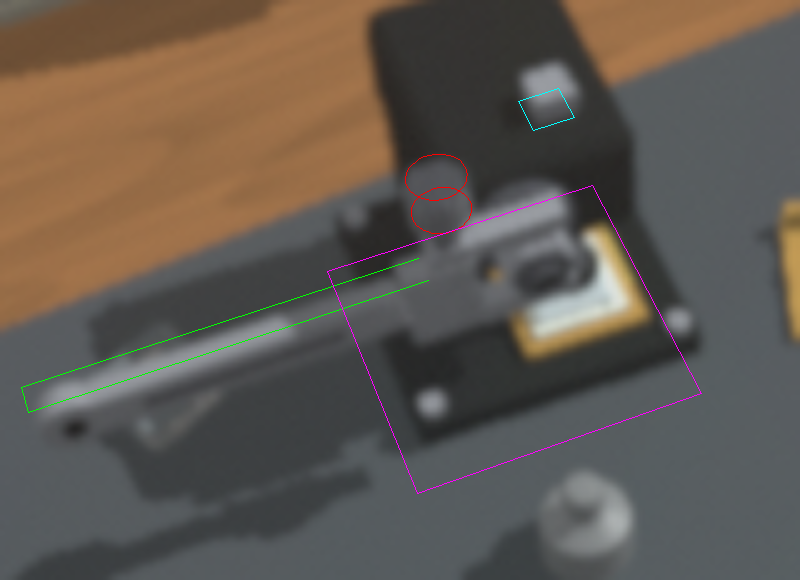

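View pics/ov_top.png

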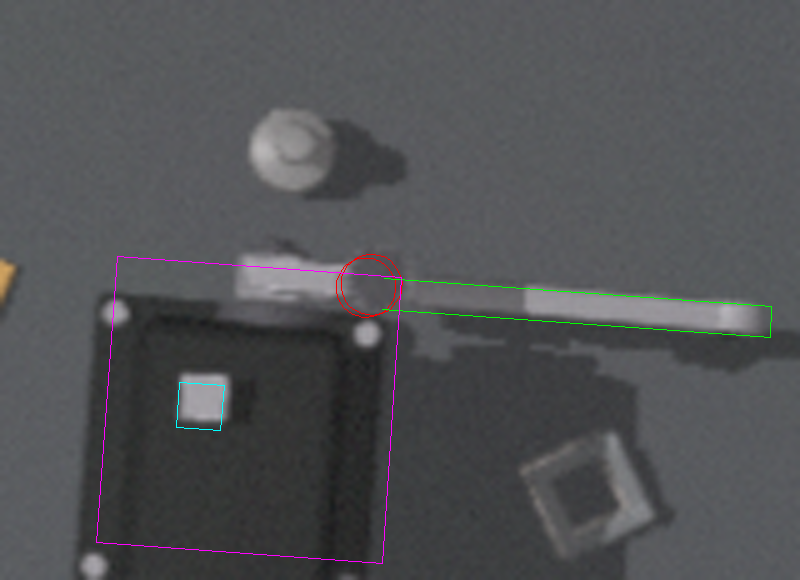

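```bash
cat > ov.py <<'E'
from h import *
def ov(sx,sy,yaw,tag,dzw=0,src="a"):
  S,x,y=model(sx,sy,yaw)
  z=np.array([0,0,1])
  t=np.linspace(0,2*np.pi,40)
  out=[]
  for c in("scene","top"):
    im=cv2.imread(f"pics/{src}_{c}.png"); 
    W=S-.038*y+(.058+dzw)*z
    u0=proj(S-.06*y,c)[0]; k=5; w,h=80,58
    x0,y0=int(u0[0]-w),int(u0[1]-h)
    cr=cv2.resize(im[y0:y0+2*h,x0:x0+2*w],None,fx=k,fy=k,interpolation=cv2.INTER_CUBIC)
    def d(P,col):
        q=((proj(P,c)-[x0,y0]+.5)*k).astype(int); cv2.polylines(cr,[q.reshape(-1,1,2)],False,col,1)
    for dz in(-.011,.011):
        d([W+.013*(np.cos(a)*x+np.sin(a)*y)+dz*z for a in t],(0,0,255))
    zz=(.012+dzw)*z
    d([S+zz-.05*y+.007*x,S-.228*y+zz+.007*x,S-.228*y+zz-.007*x,S+zz-.05*y-.007*x],(0,255,0))
    B=S-.057*x-.13*z
    d([B+a*x+b*y+.175*z for a,b in((.01,.04),(-.01,.04),(-.01,.02),(.01,.02),(.01,.04))],(255,255,0))
    cv2.imwrite(f"pics/{tag}_{c}.png",cr)
E
python3 -c "
from ov import *
ov(.5392,.0452,-.085,'o2')"
```

```text
(no output)
```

View pics/o2_scene.png

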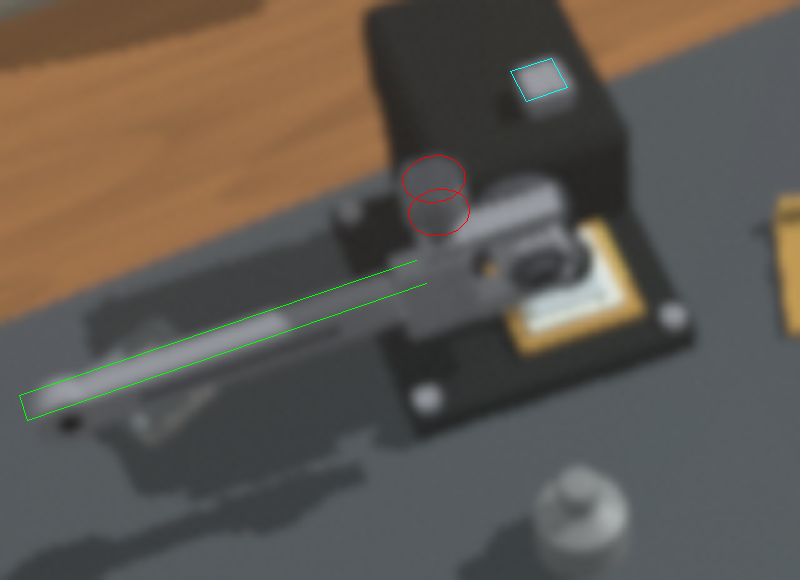

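View pics/o2_top.png

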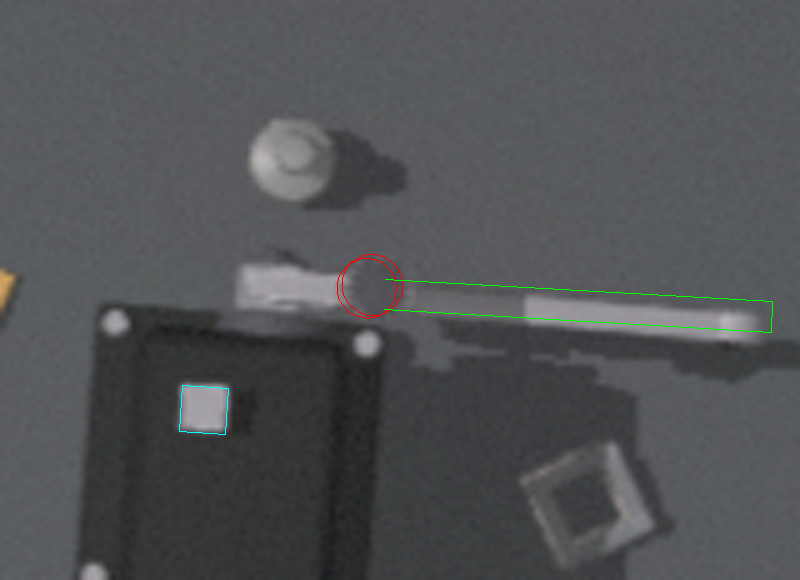

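>>> arm_command(
  slide=[
    [0, 0, -35],
    [0, 0, -25],
    [-31, -27, 0],
    [-31, -27, 0],
    [-31, -27, 0],
    [-31, -27, 0],
    [-31, -27, 0],
    [-31, -27, 0],
    [-31, -27, 0],
    [-31, -27, 0],
  ],
  turn=[0, 0, 0, 0, 0, 0, 0, 0, 0, 0],
  grip=[0, 0, 0, 0, 0.4, 0.4, 0.4, 0.4, 0.4, 0.4],
  newtons=60,
)

```text
clock: 1.93
position: [0.3725, 0.2988, 0.2916]
ee_rot: [0.172, 0.985, 0.0, 0.0]
ft_force: [1.1, 0.9, 0.3]
grip_width: 0.597
```

>>> arm_command(
  slide=[
    [-31, -27, 0],
    [-31, -27, 0],
    [-31, -27, 0],
    [-31, -27, 0],
    [-31, -27, 0],
    [-31, -27, 0],
    [-31, -27, 0],
    [-30, -28, 0],
    [-6, -5, 0],
    [0, 0, 0],
  ],
  turn=[0, 0, 0, 0, 0, 0, 0, 0, 0, 0],
  grip=[0.4, 0.4, 0.4, 0.4, 0.4, 0.4, 0.4, 0.4, 0.4, 0.4],
)

```text
clock: 2.77
position: [0.5355, 0.0024, 0.2913]
ee_rot: [0.175, 0.985, -0.001, 0.0]
ft_force: [-0.5, -0.1, -0.4]
grip_width: 0.605
```

Run:
```python
from h import *
o=manip.get_obs(); print(o["clock"],o["position"],o["ee_rot"],o["joint_pos"],o["grip_width"])
```

```text
2.7667 [0.53547852 0.00241444 0.29128452] [ 1.74903530e-01  9.84585390e-01 -5.50338839e-04  2.47579860e-04] [-0.56986856  0.10095387  0.52222572  1.62942244 -0.04963938  1.42453964
  1.17656217] 0.6054527052776392
```

>>> arm_command(
  slide=[
    [1, 3, 0],
    [0, 0, 5],
    [0, 0, 5],
    [0, 0, 5],
    [0, 0, 5],
    [0, 0, 5],
    [0, 0, 5],
    [0, 0, 5],
    [0, 0, 5],
    [0, 0, 0],
  ],
  turn=[0, -7, -7, -7, -7, -7, -7, -7, -7, 0],
  grip=[0.4, 0.4, 0.4, 0.4, 0.4, 0.4, 0.4, 0.4, 0.4, 0.4],
)

```text
clock: 3.6
position: [0.5339, 0.0114, 0.2505]
ee_rot: [-0.315, 0.949, 0.0, -0.001]
ft_force: [0.5, 0.2, -0.2]
grip_width: 0.602
```

Run:
```python
from h import *
import ov
for c in("scene","top"): cv2.imwrite(f"pics/b_{c}.png",manip.camera(c))
ov.ov(.539,.0440,-.10,'o3',src='b')
o=manip.get_obs(); print(o["clock"],o["position"],o["ee_rot"],o["joint_pos"],o["grip_width"])
print(R.from_quat(o["ee_rot"]).as_matrix())
```

```text
3.7 [0.53447364 0.01079758 0.25142257] [-3.09520550e-01  9.50892704e-01  3.05935378e-04  1.92976629e-06] [-0.52327605  0.11701497  0.45731448  1.69327297 -0.05354227  1.34369595
  2.14357327] 0.6011265087059208
[[-8.08394058e-01 -5.88641667e-01 -1.85716571e-04]
 [-5.88641665e-01  8.08393871e-01  5.83018042e-04]
 [-1.93056574e-04  5.80628833e-04 -9.99999813e-01]]
```

View pics/o3_scene.png

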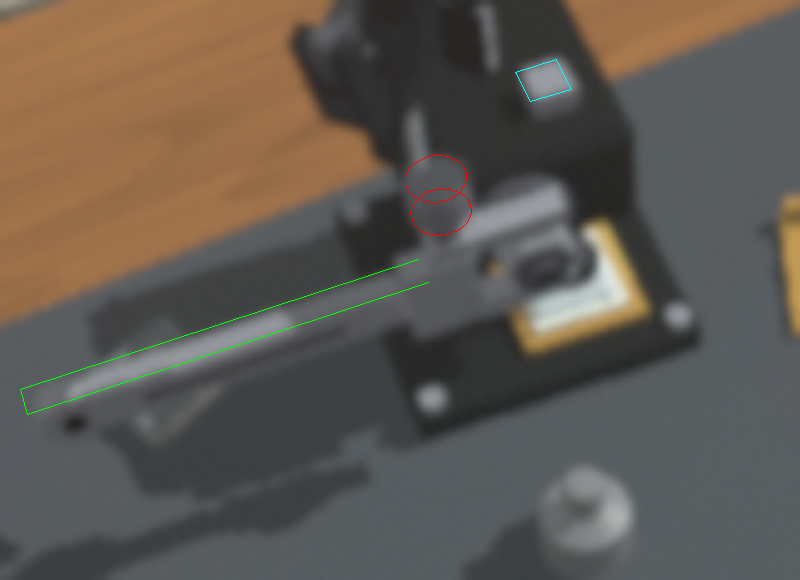

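View pics/o3_top.png

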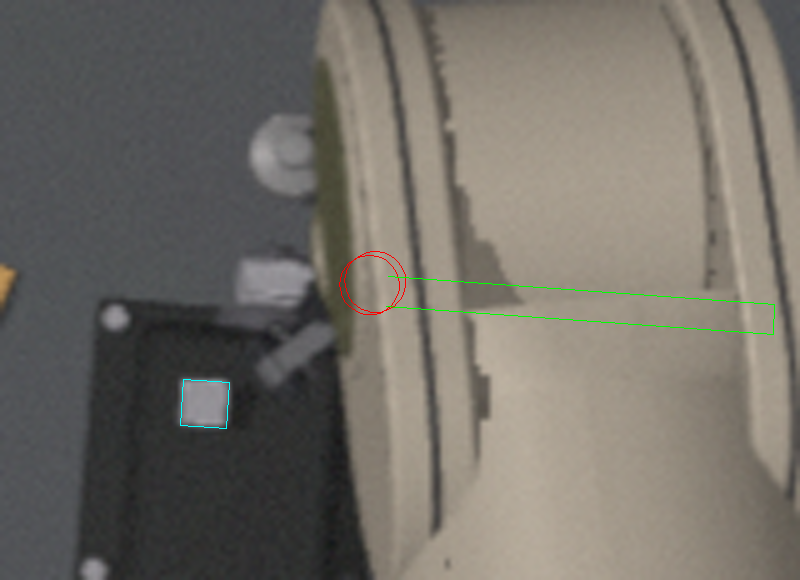

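>>> arm_command(
  slide=[
    [2, -4, 0],
    [0, 0, 10],
    [0, 0, 12],
    [0, 0, 12],
    [0, 0, 12],
    [0, 0, 8],
    [0, 0, 4],
    [0, 0, 0],
    [0, 0, 0],
  ],
  turn=[0, 0, 0, 0, 0, 0, 0, 0, 0],
  grip=[0.4, 0.4, 0.4, 0.4, 0.4, 0.4, 0.4, 0.4, 0.4],
)

```text
clock: 4.45
position: [0.5356, 0.0048, 0.1933]
ee_rot: [-0.31, 0.951, -0.0, -0.0]
ft_force: [0.8, 0.3, -0.2]
grip_width: 0.599
```

Run:
```python
from h import *
import ov
for c in("scene",): cv2.imwrite(f"pics/b_{c}.png",manip.camera(c))
ov.ov(.539,.0440,-.10,'o4',src='b')
o=manip.get_obs(); print(o["clock"],o["position"],o["ee_rot"],o["joint_pos"],o["grip_width"],o["ft_force"])
```

```text
4.5 [0.53583434 0.00490861 0.19369134] [-3.10506358e-01  9.50571250e-01 -2.34207958e-05  3.15780159e-04] [-0.50794616  0.16103693  0.45993613  1.77245806 -0.07585418  1.22488313
  2.17479626] 0.6032907747576848 [-0.21605426  0.04122009  0.64115922]
```

View pics/o4_scene.png

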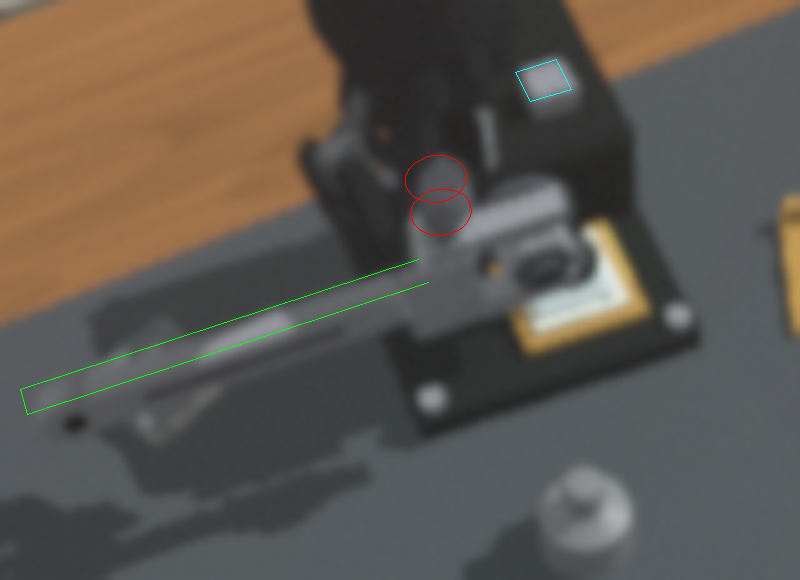

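>>> arm_command(
  slide=[
    [0, 0, 0],
    [0, 0, 0],
    [0, 0, 0],
    [0, 0, 0],
    [0, 0, 0],
    [0, 0, 0],
  ],
  turn=[0, 0, 0, 0, 0, 0],
  grip=[0.6, 0.7, 0.8, 0.9, 0.9, 0.9],
  newtons=40,
)

```text
clock: 5.0
position: [0.5355, 0.0051, 0.1934]
ee_rot: [-0.311, 0.951, 0.0, 0.0]
ft_force: [-2.8, 1.0, 1.9]
grip_width: 0.287
```

>>> arm_command(
  slide=[
    [0, 0, 0],
    [0, 0, 0],
    [0, 0, 0],
    [0, 0, 0],
    [0, 0, 0],
    [0, 0, 0],
    [0, 0, 0],
    [0, 0, 0],
    [0, 0, 0],
    [0, 0, 0],
  ],
  turn=[5, 5, 5, 5, 5, 5, 5, 5, 5, 0],
  grip=[0.9, 0.9, 0.9, 0.9, 0.9, 0.9, 0.9, 0.9, 0.9, 0.9],
  newtons=60,
)

```text
clock: 5.83
position: [0.5353, 0.0057, 0.1932]
ee_rot: [0.079, 0.997, 0.0, -0.0]
ft_force: [-2.5, 3.3, 0.5]
grip_width: 0.282
```

Run:
```python
from h import *
import ov
for c in("scene",): cv2.imwrite(f"pics/b_{c}.png",manip.camera(c))
ov.ov(.539,.0440,-.10,'o5',src='b')
o=manip.get_obs(); print(o["clock"],o["position"],o["ee_rot"],o["joint_pos"],o["grip_width"],o["ft_force"],o["torque"])
```

```text
5.8833 [0.53541636 0.00566069 0.19319542] [ 7.58661463e-02  9.97117900e-01  4.36431509e-04 -1.77927149e-04] [-0.57018166  0.1644082   0.52918126  1.77621104 -0.08891503  1.22464787
  1.40227911] 0.28574540835347406 [-1.72553451  3.94226525  0.53896045] [ 1.24351788  0.62174509 -0.11944006]
```

View pics/o5_scene.png

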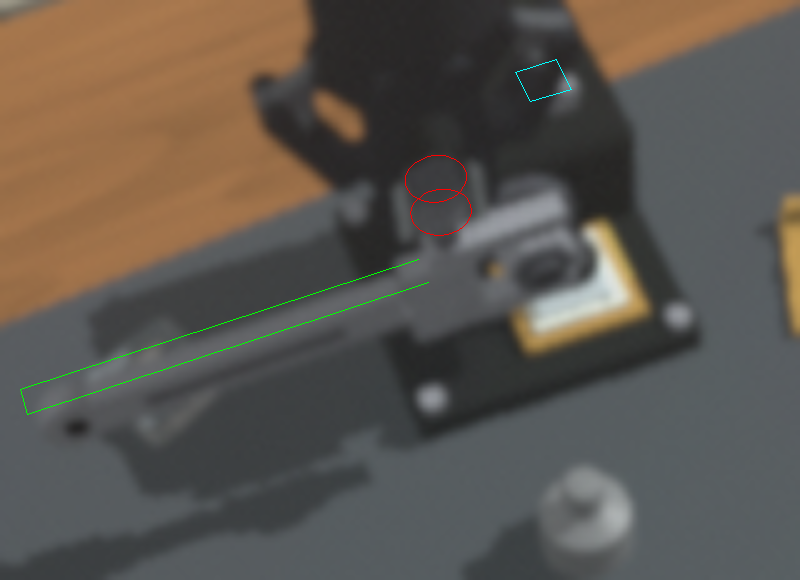

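>>> arm_command(
  slide=[
    [0, 0, 0],
    [0, 0, 0],
    [0, 0, 0],
    [0, 0, 0],
    [0, 0, 0],
    [0, 0, 0],
    [0, 0, 0],
    [0, 0, 0],
    [0, 0, 0],
    [0, 0, 0],
  ],
  turn=[5, 5, 5, 5, 5, 5, 5, 5, 5, 0],
  grip=[0.9, 0.9, 0.9, 0.9, 0.9, 0.9, 0.9, 0.9, 0.9, 0.9],
)

```text
clock: 6.72
position: [0.5354, 0.0059, 0.1932]
ee_rot: [0.453, 0.891, 0.0, -0.0]
ft_force: [-2.1, 5.0, 0.8]
grip_width: 0.28
```

Run:
```python
from h import *
o=manip.get_obs(); print(o["clock"],o["position"],o["ee_rot"],o["joint_pos"],o["grip_width"],o["ft_force"],o["torque"],o["tau"])
```

```text
6.7167 [0.53535907 0.00588161 0.19318933] [ 4.53044106e-01  8.91487889e-01  3.99083616e-04 -4.71230362e-04] [-0.63561409  0.16910992  0.60347095  1.77911962 -0.10293061  1.22493747
  0.62664804] 0.27972508031176935 [-2.09345848  4.9672242   0.8001179 ] [ 1.47467545  0.64973453 -0.03610381] [  2.39458144 -40.27224898   6.90209001 -37.96525598   1.91248432
  -0.81596777  -1.90020628]
```

>>> arm_command(
  slide=[
    [0, 0, 0],
    [0, 0, 0],
    [0, 0, 0],
    [0, 0, 0],
    [0, 0, 0],
    [0, 0, 0],
    [0, 0, 0],
    [0, 0, 0],
    [0, 0, 0],
    [0, 0, 0],
  ],
  turn=[5, 5, 5, 5, 5, 5, 5, 0, 0, 0],
  grip=[0.9, 0.9, 0.9, 0.9, 0.9, 0.9, 0.9, 0.9, 0.9, 0.9],
)

```text
clock: 7.55
position: [0.5358, 0.003, 0.1936]
ee_rot: [0.699, 0.715, -0.0, 0.001]
ft_force: [-3.0, -5.0, 3.0]
grip_width: 0.28
```

Run:
```python
from h import *
import ov
for c in("scene",): cv2.imwrite(f"pics/b_{c}.png",manip.camera(c))
ov.ov(.539,.0440,-.10,'o6',src='b')
o=manip.get_obs(); print(o["clock"],o["position"],o["ee_rot"],o["joint_pos"],o["grip_width"],o["ft_force"],o["torque"],o["tau"])
```

```text
7.6 [0.53579952 0.00303764 0.19357401] [ 6.98977752e-01  7.15142659e-01 -4.42970028e-04  9.39691219e-04] [-0.68782799  0.17398293  0.66737535  1.78098124 -0.11204648  1.22476591
  0.03309896] 0.2785420786750193 [-2.88533749 -5.21612032  3.05218535] [-1.14810564  0.46749523  0.06350769] [ -2.53061816 -38.27795506   2.00607263 -37.20859408  -1.56687621
  -0.70561051  -0.0934122 ]
```

View pics/o6_scene.png

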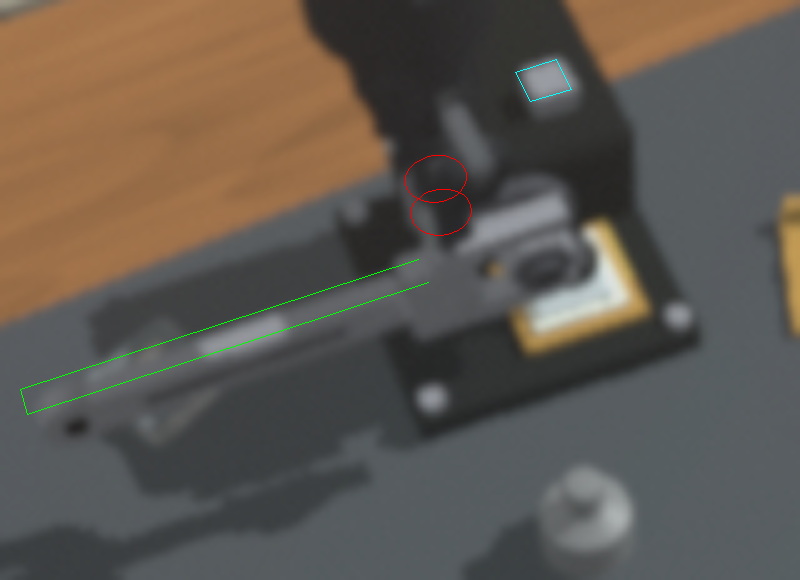

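>>> arm_command(
  slide=[
    [0, 0, 0],
    [0, 0, 0],
    [0, 0, 0],
    [0, 0, 0],
    [0, 0, 0],
    [0, 0, 0],
    [0, 0, 0],
  ],
  turn=[5, 5, 5, 5, 5, 0, 0],
  grip=[0.9, 0.9, 0.9, 0.9, 0.9, 0.9, 0.9],
)

```text
clock: 8.18
position: [0.5357, 0.0048, 0.1933]
ee_rot: [0.837, 0.548, 0.0, 0.0]
ft_force: [-1.9, -0.2, 1.4]
grip_width: 0.278
```

Run:
```python
from h import *
import ov
for c in("scene",): cv2.imwrite(f"pics/b_{c}.png",manip.camera(c))
ov.ov(.539,.0440,-.10,'o7',src='b')
o=manip.get_obs(); print(o["clock"],o["position"],o["ee_rot"],o["joint_pos"],o["grip_width"],o["ft_force"],o["torque"],o["tau"])
```

```text
8.2333 [0.5357482  0.004817   0.19333175] [8.36589496e-01 5.47830222e-01 1.92882262e-04 1.61462657e-04] [-0.72926104  0.17885087  0.71323138  1.78283368 -0.12396865  1.22484758
 -0.39306622] 0.2840055083402738 [-1.98003738  0.61036058  0.99399898] [ 0.1652269   0.28139512 -0.07699422] [  0.03824124 -37.99025774   5.06759807 -37.48642445   0.21025641
  -0.48575683  -0.08660652]
```

View pics/o7_scene.png

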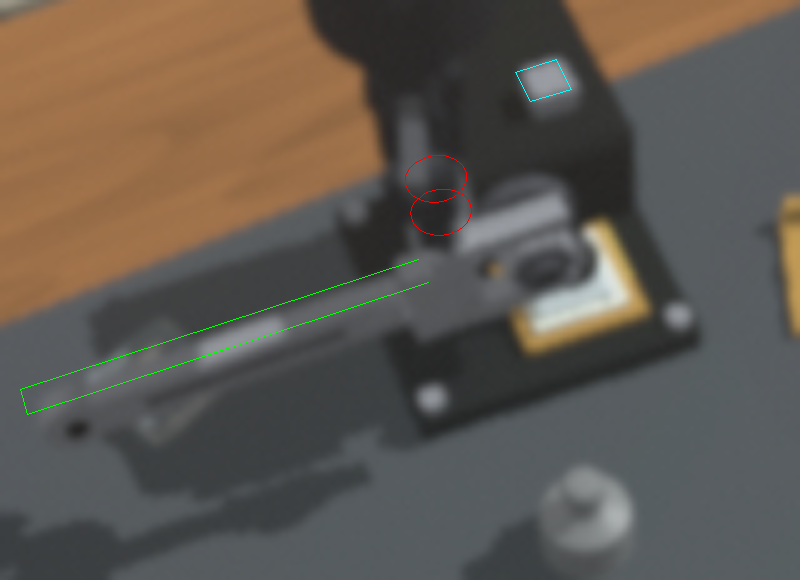

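>>> arm_command(
  slide=[
    [0, 0, 0],
    [0, 0, 0],
    [0, 0, 0],
    [0, 0, 0],
    [0, 0, 0],
    [0, 0, 0],
    [0, 0, 0],
    [0, 0, 0],
    [0, 0, 0],
  ],
  turn=[5, 5, 5, 5, 5, 5, 5, 0, 0],
  grip=[0.9, 0.9, 0.9, 0.9, 0.9, 0.9, 0.9, 0.9, 0.9],
)

```text
clock: 8.98
position: [0.538, 0.0081, 0.1935]
ee_rot: [0.962, 0.272, 0.003, -0.0]
ft_force: [12.8, 8.8, -8.8]
grip_width: 0.283
```

Run:
```python
from h import *
import ov
for c in("scene",): cv2.imwrite(f"pics/b_{c}.png",manip.camera(c))
ov.ov(.539,.0440,-.10,'o8',src='b')
o=manip.get_obs(); print(o["clock"],o["position"],o["ee_rot"],o["joint_pos"],o["grip_width"],o["ft_force"],o["torque"],o["tau"])
```

```text
9.0333 [0.5380147  0.00807221 0.19354985] [ 9.62176905e-01  2.72406746e-01  3.15765446e-03 -4.45238153e-04] [-0.79147486  0.18825282  0.78210552  1.78372635 -0.14349442  1.22093344
 -0.98859173] 0.2814858758383773 [12.41412449  8.79069746 -9.54700325] [ 2.28794121 -2.70397937  0.52854241] [  5.3517361  -39.68398333  11.19967818 -34.60125446   3.14923592
   4.09081623  -0.59242554]
```

View pics/o8_scene.png

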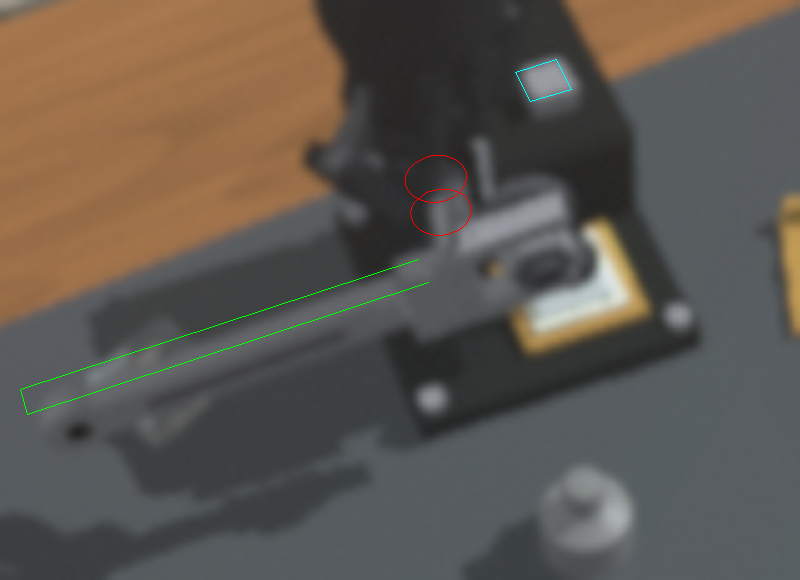

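>>> arm_command(
  slide=[
    [0, 0, 0],
    [0, 0, 0],
    [0, 0, 0],
    [0, 0, 0],
    [0, 0, 0],
  ],
  turn=[4, 4, 4, 0, 0],
  grip=[0.9, 0.9, 0.9, 0.9, 0.9],
)

```text
clock: 9.45
position: [0.538, 0.0064, 0.194]
ee_rot: [0.986, 0.169, 0.003, -0.0]
ft_force: [11.1, 4.0, -3.4]
grip_width: 0.285
```

Run:
```python
from h import *
o=manip.get_obs(); print(o["clock"],o["position"],o["ee_rot"],o["joint_pos"],o["grip_width"],o["ft_force"],o["torque"],o["tau"])
```

```text
9.45 [0.53796452 0.00642013 0.19402485] [ 9.85589748e-01  1.69127680e-01  2.94293467e-03 -1.21087075e-04] [-0.81291605  0.19156953  0.81019006  1.78410708 -0.14852099  1.22231059
 -1.19261511] 0.2849292112138425 [11.05017395  3.9819336  -3.35238401] [ 1.29625489 -1.97101962  0.1242125 ] [  2.41030544 -37.14938164   8.31075668 -33.66502762   1.7564353
   3.16321403  -0.40384437]
```

>>> arm_command(
  slide=[
    [0, 0, 0],
    [0, 0, 0],
    [0, 0, 0],
    [0, 0, 0],
    [0, 0, 0],
    [0, 0, 0],
    [0, 0, 0],
    [0, 0, 0],
    [0, 0, 0],
  ],
  turn=[5, 5, 5, 5, 5, 5, 5, 0, 0],
  grip=[0.9, 0.9, 0.9, 0.9, 0.9, 0.9, 0.9, 0.9, 0.9],
)

```text
clock: 10.2
position: [0.5411, 0.0033, 0.1955]
ee_rot: [0.991, -0.137, 0.007, 0.0]
ft_force: [23.6, -5.9, -4.7]
grip_width: 0.274
```

Run:
```python
from h import *
import ov
for c in("scene",): cv2.imwrite(f"pics/b_{c}.png",manip.camera(c))
ov.ov(.539,.0440,-.10,'o9',src='b')
o=manip.get_obs(); print(o["clock"],o["position"],o["ee_rot"],o["joint_pos"],o["grip_width"],o["ft_force"],o["torque"],o["tau"])
```

```text
10.25 [0.54106101 0.0033319  0.19548686] [ 9.90638307e-01 -1.36336950e-01  6.92488828e-03  1.64912319e-04] [-0.88017023  0.20569428  0.8967104   1.78392579 -0.16852691  1.21894234
 -1.78182964] 0.27387639089518306 [23.3518836  -5.56787076 -4.79411588] [-0.84209443 -5.1278511   0.06374915] [ -3.09665121 -35.60358882   3.70373994 -28.45182359  -0.92925802
   7.88252413  -0.12060021]
```

View pics/o9_scene.png

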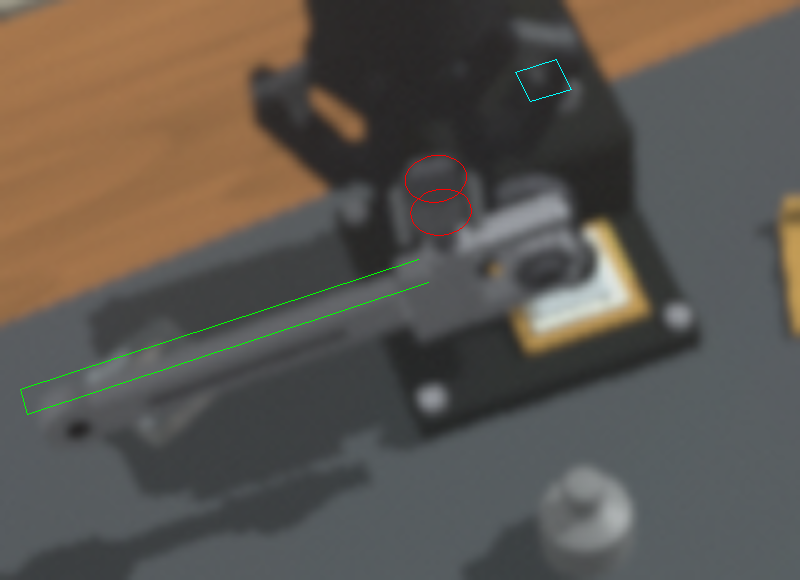

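>>> arm_command(
  slide=[
    [0, 0, 0],
    [0, 0, 0],
    [0, 0, 0],
    [0, 0, -15],
    [0, 0, -25],
    [0, 0, -25],
    [0, 0, -15],
    [0, 0, 0],
  ],
  turn=[0, 0, 0, 0, 0, 0, 0, 0],
  grip=[0.5, 0.4, 0.4, 0.4, 0.4, 0.4, 0.4, 0.4],
)

```text
clock: 10.92
position: [0.5367, 0.0048, 0.2762]
ee_rot: [0.991, -0.137, 0.002, -0.001]
ft_force: [-0.1, 0.4, -0.7]
grip_width: 0.602
```

Run:
```python
from h import *
for c in("scene",): cv2.imwrite(f"pics/c_{c}.png",manip.camera(c))
a=cv2.imread("pics/a_scene.png");b=cv2.imread("pics/c_scene.png")
f=lambda i:cv2.resize(i[160:220,180:250],None,fx=8,fy=8,interpolation=cv2.INTER_CUBIC)[:, :]
im=np.hstack([f(a),f(b)]); im=cv2.resize(im,(800,int(800*im.shape[0]/im.shape[1])))
cv2.imwrite("pics/cmp.png",im)
o=manip.get_obs(); print(o["clock"],o["position"],o["ee_rot"],o["joint_pos"],o["grip_width"],o["ft_force"])
```

```text
10.9667 [0.53610984 0.00493787 0.27436744] [ 9.90595830e-01 -1.36815894e-01  9.65835447e-04 -6.16264017e-04] [-0.91434979  0.13142702  0.90981779  1.67111616 -0.10634286  1.3884157
 -1.83488329] 0.6007311556129746 [ 0.24352367 -1.37768146  0.25543994]
```

View pics/cmp.png

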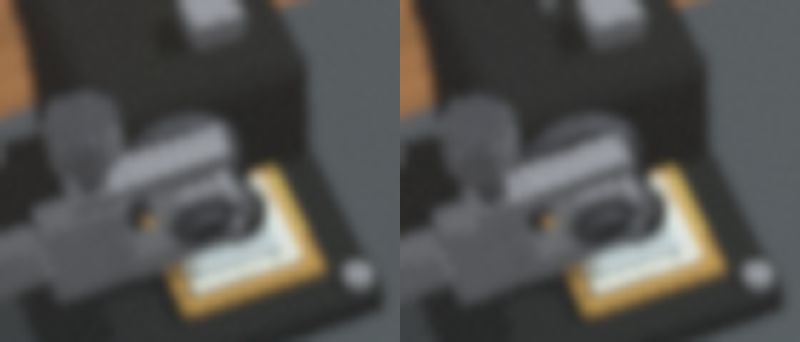

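Run:
```python
from h import *
a=cv2.cvtColor(cv2.imread("pics/a_scene.png"),cv2.COLOR_BGR2GRAY).astype(np.float32);b=cv2.cvtColor(cv2.imread("pics/c_scene.png"),cv2.COLOR_BGR2GRAY).astype(np.float32)
S,x,y=model(.539,.044,-.10);z=np.array([0,0,1])
print("px per mm z at jaw",(proj(S+.05*z,"scene")-proj(S+.03*z,"scene"))/20)
def sh(x0,x1,y0,y1,n):
    T=a[y0:y1,x0:x1]; k=6
    Tu=cv2.resize(T,None,fx=k,fy=k,interpolation=cv2.INTER_CUBIC)
    m=6
    Bu=cv2.resize(b[y0-m:y1+m,x0-m:x1+m],None,fx=k,fy=k,interpolation=cv2.INTER_CUBIC)
    r=cv2.matchTemplate(Bu,Tu,cv2.TM_CCOEFF_NORMED);_,v,_,p=cv2.minMaxLoc(r)
    print(n,(p[0]/k-m,p[1]/k-m),round(v,3))
def P(cx,cy): return 180+cx/5.714,160+cy/5.714
for n,(x0,y0,x1,y1) in dict(jaw=(95,115,245,205),jawend=(185,120,245,180),body=(25,195,130,310),wheel=(40,90,125,165),plate=(180,170,330,320),nut=(165,190,265,240)).items():
    u=P(x0,y0);w=P(x1,y1); sh(int(u[0]),int(w[0]),int(u[1]),int(w[1]),n)
u=proj(S-.2*y+.0*z,"scene")[0].astype(int); sh(u[0]-15,u[0]+15,u[1]-10,u[1]+10,"handle")
for t in("shaft","handle_pad","wheel","wrench"):
    r=manip.tip_of(t,"scene");print(t,[(round(q["score"],2),np.round(c2w(q["xyz"],"scene"),4).tolist()) for q in r[:2]])
```

```text
px per mm z at jaw [[-0.03161572 -0.2956622 ]]
jaw (0.0, 1.333333333333333) 0.951
jawend (0.16666666666666696, 1.333333333333333) 0.978
body (0.0, 0.666666666666667) 0.983
wheel (-0.5, 0.666666666666667) 0.967
plate (0.0, 0.0) 0.996
nut (0.0, 0.0) 0.986
handle (0.16666666666666696, 0.5) 0.758
shaft [(0.77, [0.5346, 0.0467, 0.1529])]
handle_pad [(0.6, [0.5209, -0.1537, 0.1481])]
wheel [(0.5, [0.5351, 0.0085, 0.2074])]
wrench [(0.67, [0.5393, 0.0432, 0.1511])]
```

Run:
```python
from h import *
S,x,y=model(.539,.044,-.10);z=np.array([0,0,1])
out=[]
for n in "ac":
    i=cv2.imread(f"pics/{n}_scene.png")[165:215,185:235]
    i=cv2.resize(i,None,fx=8,fy=8,interpolation=cv2.INTER_LANCZOS4)
    i=np.clip((i.astype(float)-30)*1.6,0,255).astype(np.uint8)
    for k in range(0,400,40): cv2.line(i,(0,k),(400,k),(0,90,90),1); cv2.line(i,(k,0),(k,400),(0,90,90),1)
    out.append(i)
cv2.imwrite("pics/cmp2.png",np.hstack(out))
```

```text
(no output)
```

View pics/cmp2.png

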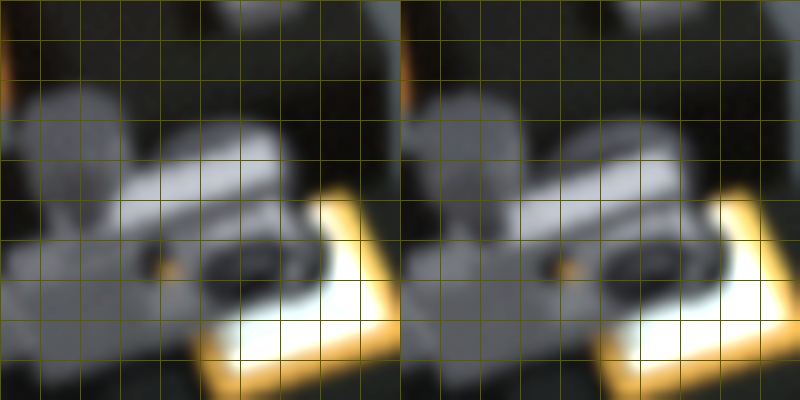

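>>> arm_command(
  slide=[
    [0, 0, 0],
    [0, 0, 0],
    [0, 0, 0],
    [0, 0, 0],
    [0, 0, 0],
    [0, 0, 0],
    [0, 0, 0],
    [0, 0, 0],
    [0, 0, 0],
    [0, 0, 0],
  ],
  turn=[-7, -7, -7, -7, -7, -7, -7, -7, -7, -7],
  grip=[0.4, 0.4, 0.4, 0.4, 0.4, 0.4, 0.4, 0.4, 0.4, 0.4],
)

```text
clock: 12.0
position: [0.5351, 0.0049, 0.2723]
ee_rot: [0.889, 0.458, -0.001, -0.0]
ft_force: [0.2, -0.3, 0.3]
grip_width: 0.596
```

>>> arm_command(
  slide=[
    [0, 0, 0],
    [0, 0, 0],
    [0, 0, 0],
    [0, 0, 0],
    [0, 0, 0],
    [0, 0, 0],
    [0, 0, 0],
    [0, 0, 0],
    [0, 0, 0],
    [0, 0, 0],
  ],
  turn=[-7, -7, -7, -7, -7, -7, -7, -7, -7, 0],
  grip=[0.4, 0.4, 0.4, 0.4, 0.4, 0.4, 0.4, 0.4, 0.4, 0.4],
)

```text
clock: 12.83
position: [0.5351, 0.0049, 0.2724]
ee_rot: [0.518, 0.855, -0.001, -0.001]
ft_force: [-0.2, 0.2, -0.3]
grip_width: 0.603
```

Run:
```python
from h import *
import ov
for c in("scene",): cv2.imwrite(f"pics/d_{c}.png",manip.camera(c)); cv2.imwrite(f"pics/d_top.png",manip.camera("top"))
ov.ov(.539,.0440,-.10,'o10',src='d')
o=manip.get_obs(); print(o["clock"],o["position"],o["ee_rot"],o["joint_pos"],o["grip_width"],o["ft_force"])
M=R.from_quat(o["ee_rot"]).as_matrix();print(M, M.T@(np.array([.5357,.0060,.195])-o["position"])*1000)
```

```text
12.9333 [0.53524535 0.00481397 0.27262215] [ 5.22906559e-01  8.52389817e-01 -4.07103799e-04 -4.06006147e-04] [-0.74246273  0.1166395   0.71201404  1.66716055 -0.07717033  1.38762359
  0.45063166] 0.5972898263789949 [0.30120268 0.09432739 0.23206335]
[[-4.53137131e-01  8.91440122e-01 -1.11790550e-03]
 [ 8.91440783e-01  4.53137129e-01 -2.69415710e-04]
 [ 2.66396517e-04 -1.11862882e-03 -9.99999339e-01]] [ 0.83057588  1.02955535 77.62126744]
```

View pics/o10_scene.png

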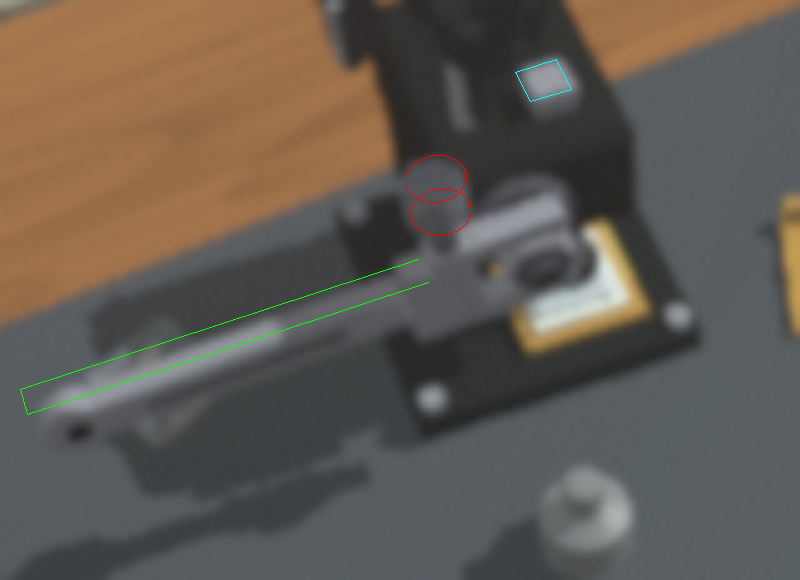

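>>> arm_command(
  slide=[
    [1, 1, 15],
    [0, 0, 20],
    [0, 0, 20],
    [0, 0, 15],
    [0, 0, 8],
    [0, 0, 2],
    [0, 0, 0],
    [0, 0, 0],
  ],
  turn=[0, 0, 0, 0, 0, 0, 0, 0],
  grip=[0.4, 0.4, 0.4, 0.4, 0.4, 0.4, 0.5, 0.6],
)

```text
clock: 13.6
position: [0.5364, 0.0062, 0.1941]
ee_rot: [0.522, 0.853, 0.0, 0.0]
ft_force: [-0.1, 0.5, 0.4]
grip_width: 0.4
```

>>> arm_command(
  slide=[
    [0, 0, 0],
    [0, 0, 0],
    [0, 0, 0],
    [0, 0, 0],
    [0, 0, 0],
  ],
  turn=[0, 0, 0, 0, 0],
  grip=[0.75, 0.9, 0.9, 0.9, 0.9],
)

```text
clock: 14.02
position: [0.5359, 0.0055, 0.1944]
ee_rot: [0.522, 0.853, 0.0, 0.0]
ft_force: [-4.8, -2.3, 6.3]
grip_width: 0.279
```

>>> arm_command(
  slide=[
    [0, 0, -1],
    [0, 0, -1],
    [0, 0, -1],
    [0, 0, 0],
    [0, 0, 0],
  ],
  turn=[0, 0, 0, 0, 0],
  grip=[0.9, 0.9, 0.9, 0.9, 0.9],
)

```text
clock: 14.43
position: [0.5354, 0.0062, 0.1955]
ee_rot: [0.521, 0.853, -0.001, -0.001]
ft_force: [0.1, -0.4, -14.2]
grip_width: 0.28
```

Run:
```python
from h import *
import ov
for c in("scene",): cv2.imwrite(f"pics/d_{c}.png",manip.camera(c))
ov.ov(.539,.0440,-.10,'o11',src='d')
o=manip.get_obs(); print(o["clock"],o["position"],o["ee_rot"],o["joint_pos"],o["grip_width"],o["ft_force"],o["torque"])
```

```text
14.4833 [0.53536235 0.00618681 0.19548224] [ 5.21121049e-01  8.53482386e-01 -5.92943050e-04 -5.63490218e-04] [-0.7258823   0.17687593  0.70598563  1.77895757 -0.12095787  1.23135593
  0.48744999] 0.2820991282852929 [ -1.12699631  -0.89695198 -14.95245822] [-0.19574293 -0.07836941 -0.06927734]
```

View pics/o11_scene.png

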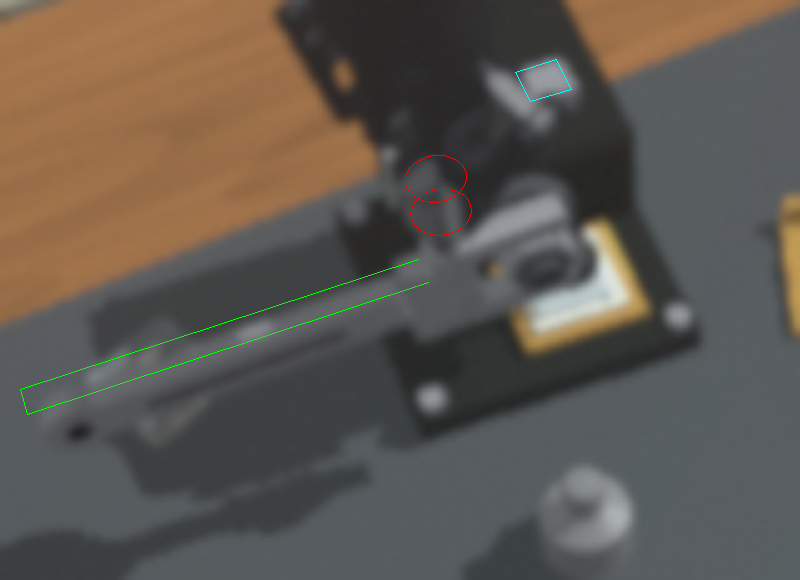

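>>> arm_command(
  slide=[
    [0, 0, 0],
    [0, 0, 0],
    [0, 0, 0],
    [0, 0, 0],
    [0, 0, 0],
  ],
  turn=[4, 4, 4, 4, 0],
  grip=[0.9, 0.9, 0.9, 0.9, 0.9],
)

```text
clock: 14.9
position: [0.5356, 0.0044, 0.1961]
ee_rot: [0.637, 0.771, -0.001, 0.0]
ft_force: [-2.3, -6.6, -10.6]
grip_width: 0.281
```

Run:
```python
from h import *
o=manip.get_obs(); print(o["clock"],o["position"],o["ee_rot"],o["joint_pos"],o["grip_width"],o["ft_force"],o["torque"],o["tau"])
```

```text
14.9 [0.53555597 0.00436973 0.19608826] [ 6.36649876e-01  7.71151663e-01 -1.35419274e-03  4.62638560e-04] [-0.75248312  0.179848    0.73924918  1.77935361 -0.12530295  1.23223251
  0.21111934] 0.28136189267258854 [ -2.25598342  -6.63466597 -10.57336887] [-1.7768972  0.1080689  0.7012947] [ -3.43053795 -42.22795129   2.72799723 -43.27452064  -2.70217627
  -0.22085689  -2.22603031]
```

>>> arm_command(
  slide=[
    [0, 0, 0],
    [0, 0, 0],
    [0, 0, 0],
    [0, 0, 0],
    [0, 0, 0],
  ],
  turn=[4, 4, 4, 4, 0],
  grip=[0.9, 0.9, 0.9, 0.9, 0.9],
)

```text
clock: 15.32
position: [0.5353, 0.0038, 0.1964]
ee_rot: [0.738, 0.675, -0.002, 0.001]
ft_force: [-4.8, -10.0, -4.4]
grip_width: 0.279
```

Run:
```python
from h import *
o=manip.get_obs(); print(o["clock"],o["position"],o["ee_rot"],o["joint_pos"],o["grip_width"],o["ft_force"],o["torque"],o["tau"])
```

```text
15.3167 [0.53528965 0.00375517 0.19644363] [ 7.38018965e-01  6.74777880e-01 -1.59314774e-03  5.31709032e-04] [-0.7799049   0.18334956  0.77258683  1.78014578 -0.13216872  1.23386553
 -0.06109629] 0.2786921030137794 [-4.84761325 -9.98064838 -4.37756172] [-2.09650739  0.95343428  0.66397734] [ -4.65879768 -39.63951945   1.61579244 -42.70413995  -3.33004341
  -1.40995905  -2.16797568]
```

>>> arm_command(
  slide=[
    [0, 0, 0],
    [0, 0, 0],
    [0, 0, 0],
    [0, 0, -15],
    [0, 0, -25],
    [0, 0, -25],
    [0, 0, -10],
    [0, 0, 0],
  ],
  turn=[0, 0, 0, 0, 0, 0, 0, 0],
  grip=[0.5, 0.4, 0.4, 0.4, 0.4, 0.4, 0.4, 0.4],
)

```text
clock: 15.98
position: [0.5376, 0.0066, 0.2742]
ee_rot: [0.736, 0.677, 0.003, 0.001]
ft_force: [0.3, 0.2, 0.1]
grip_width: 0.604
```

>>> arm_command(
  slide=[
    [-20, 0, 0],
    [-35, 0, 0],
    [-35, 0, 0],
    [-35, 0, 0],
    [-30, 0, 0],
    [-5, 0, 0],
    [0, 0, 0],
    [0, 0, 0],
  ],
  turn=[0, 0, 0, 0, 0, 0, 0, 0],
  grip=[0.6, 0.8, 1.0, 1.0, 1.0, 1.0, 1.0, 1.0],
  newtons=40,
)

```text
clock: 16.65
position: [0.5227, -0.1523, 0.2706]
ee_rot: [0.736, 0.677, -0.0, -0.0]
ft_force: [0.6, 0.5, -0.6]
grip_width: -0.001
```

Run:
```python
from h import *
import ov
for c in("scene","top"): cv2.imwrite(f"pics/e_{c}.png",manip.camera(c))
ov.ov(.539,.0440,-.10,'o12',src='e')
o=manip.get_obs(); print(o["clock"],o["position"],o["ee_rot"],o["joint_pos"],o["grip_width"],o["ft_force"],o["torque"])
M=R.from_quat(o["ee_rot"]).as_matrix();print(M.T@(np.array([.519,-.155,.165])-o["position"])*1000)
for t in("shaft","handle_pad","wheel","wrench"):
    r=manip.tip_of(t,"scene");print(t,[(round(q["score"],2),np.round(c2w(q["xyz"],"scene"),4).tolist()) for q in r[:2]])
```

```text
16.75 [ 0.52297443 -0.15127414  0.27079075] [ 7.35292021e-01  6.77750327e-01  2.98697701e-05 -3.70363559e-04] [-0.59141982  0.16350014  0.89395754  1.65384102 -0.12986057  1.38692909
  0.23852489] 0.0005375001441489298 [-0.21834019  0.29987443 -0.22075719] [-0.02128909 -0.00621638 -0.01159162]
[ -4.09444056  -3.6049863  105.79036299]
shaft [(0.81, [0.5361, 0.0456, 0.1559])]
handle_pad [(0.88, [0.522, -0.1539, 0.1504])]
wheel [(0.72, [0.5349, 0.0044, 0.2066])]
wrench [(0.71, [0.4285, -0.1209, 0.0249]), (0.67, [0.5353, 0.0438, 0.1506])]
```

View pics/o12_scene.png

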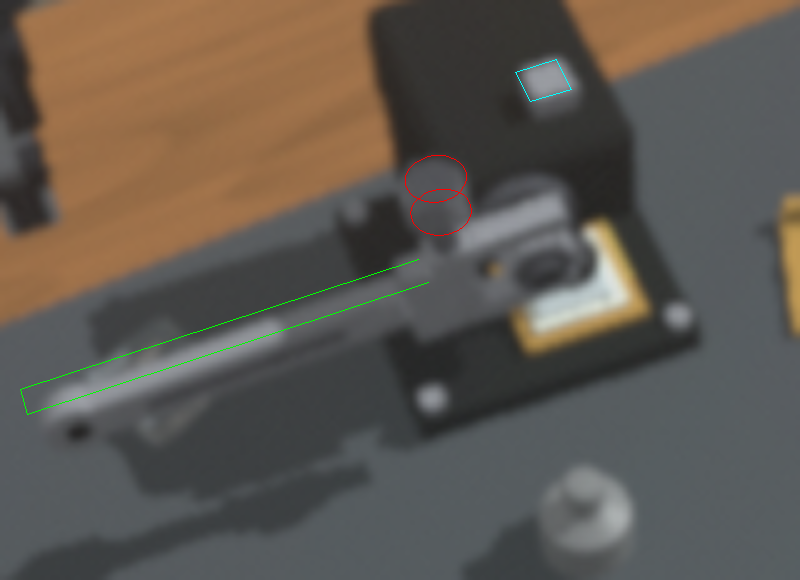

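View pics/o12_top.png

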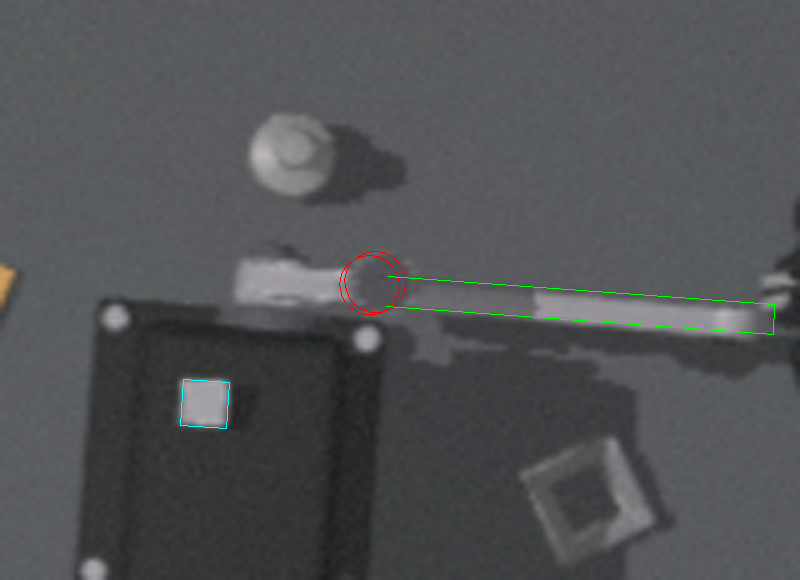

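Run:
```python
from h import *
a=cv2.imread("pics/a_scene.png");b=cv2.imread("pics/e_scene.png")
ga,gb=[cv2.cvtColor(i,cv2.COLOR_BGR2GRAY).astype(np.float32) for i in(a,b)]
S,x,y=model(.539,.044,-.10);z=np.array([0,0,1])
x0,y0=[int(v) for v in (proj(S-.06*y,"scene")[0]-[80,58])]
def ecc(cx0,cy0,cx1,cy1,n):
    X0,Y0,X1,Y1=[int(round(v)) for v in(x0+cx0/5,y0+cy0/5,x0+cx1/5,y0+cy1/5)]
    W=np.eye(2,3,dtype=np.float32); m=np.zeros_like(ga,np.uint8)
    T=ga[Y0:Y1,X0:X1]; 
    W[0,2]=X0;W[1,2]=Y0
    try:
        c,W=cv2.findTransformECC(T,gb,W,cv2.MOTION_TRANSLATION,(3,200,1e-5),None,3); print(n,np.round(W[:,2]-[X0,Y0],2),round(c,3))
    except Exception as e: print(n,"fail")
ecc(530,180,575,235,"jaw end"); ecc(455,190,570,250,"jaw"); ecc(400,150,465,200,"wheel top");ecc(400,260,480,350,"body");ecc(430,280,500,345,"lower jaw root");ecc(50,380,110,450,"hole");ecc(250,310,300,370,"hmid");ecc(500,210,640,360,"static")
f=lambda i:cv2.resize(i[y0+30:y0+75,x0+75:x0+125],None,fx=8,fy=8,interpolation=cv2.INTER_LANCZOS4)
o=np.hstack([f(a),f(b)]); o=np.clip((o.astype(float)-30)*1.6,0,255).astype(np.uint8)
for k in range(0,360,40): cv2.line(o,(0,k),(800,k),(0,90,90),1)
cv2.imwrite("pics/cmp3.png",o)
print("1mm z ->",proj(S+.06*z,"scene")-proj(S+.05*z,"scene"))
```

```text
jaw end [-0.04  1.52] 0.969
jaw [0.03 1.43] 0.931
wheel top [-0.48  0.96] 0.954
body [0.22 0.41] 0.997
lower jaw root [0.45 0.19] 0.999
hole [0.89 1.73] 0.996
hmid [-1.99  1.93] 0.994
static [0.03 0.1 ] 0.993
1mm z -> [[-0.32373727 -3.03096096]]
```

View pics/cmp3.png

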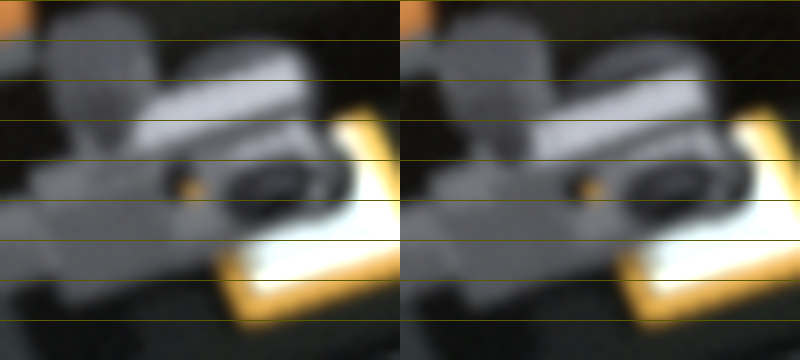

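>>> arm_command(
  slide=[
    [-4, -4, 15],
    [0, 0, 25],
    [0, 0, 25],
    [0, 0, 20],
    [0, 0, 10],
    [0, 0, 5],
    [0, 0, 0],
    [0, 0, 0],
  ],
  turn=[0, 0, 0, 0, 0, 0, 0, 0],
  grip=[1, 1, 1, 1, 1, 1, 1, 1],
)

```text
clock: 17.62
position: [0.5188, -0.1569, 0.1721]
ee_rot: [0.736, 0.677, 0.0, 0.0]
ft_force: [-0.4, 0.1, 0.2]
grip_width: 0.001
```

>>> arm_command(
  slide=[
    [0, 0, 3],
    [0, 0, 3],
    [0, 0, 0],
    [0, 0, 0],
  ],
  turn=[0, 0, 0, 0],
  grip=[1, 1, 1, 1],
)

```text
clock: 17.95
position: [0.5183, -0.1568, 0.1654]
ee_rot: [0.736, 0.677, 0.0, 0.0]
ft_force: [-0.5, 0.6, 0.1]
grip_width: 0.005
```

>>> arm_command(
  slide=[
    [0, 0, 3],
    [0, 0, 3],
    [0, 0, 0],
    [0, 0, 0],
  ],
  turn=[0, 0, 0, 0],
  grip=[1, 1, 1, 1],
)

```text
clock: 18.28
position: [0.5181, -0.1568, 0.159]
ee_rot: [0.736, 0.677, -0.0, -0.0]
ft_force: [-0.7, -0.0, -0.1]
grip_width: -0.001
```

>>> arm_command(
  slide=[
    [0, 0, 3],
    [0, 0, 3],
    [0, 0, 0],
    [0, 0, 0],
  ],
  turn=[0, 0, 0, 0],
  grip=[1, 1, 1, 1],
)

```text
clock: 18.62
position: [0.5181, -0.1568, 0.153]
ee_rot: [0.736, 0.677, -0.0, -0.0]
ft_force: [-0.2, 0.5, 0.2]
grip_width: 0.001
```

>>> arm_command(
  slide=[
    [0, 0, 3],
    [0, 0, 2],
    [0, 0, 0],
    [0, 0, 0],
  ],
  turn=[0, 0, 0, 0],
  grip=[1, 1, 1, 1],
)

```text
clock: 18.95
position: [0.5182, -0.1568, 0.1482]
ee_rot: [0.736, 0.677, 0.0, -0.0]
ft_force: [-0.2, 0.4, -0.2]
grip_width: -0.001
```

Run:
```python
from h import *
import ov
for c in("scene","top"): cv2.imwrite(f"pics/f_{c}.png",manip.camera(c))
ov.ov(.539,.0440,-.10,'o13',src='f')
o=manip.get_obs(); print(o["clock"],o["position"],o["ft_force"],o["torque"])
```

```text
19.05 [ 0.51825916 -0.15684428  0.1483194 ] [-0.24314065  0.88416565  0.32274587] [-0.01175531 -0.00469287  0.03209849]
```

View pics/o13_scene.png

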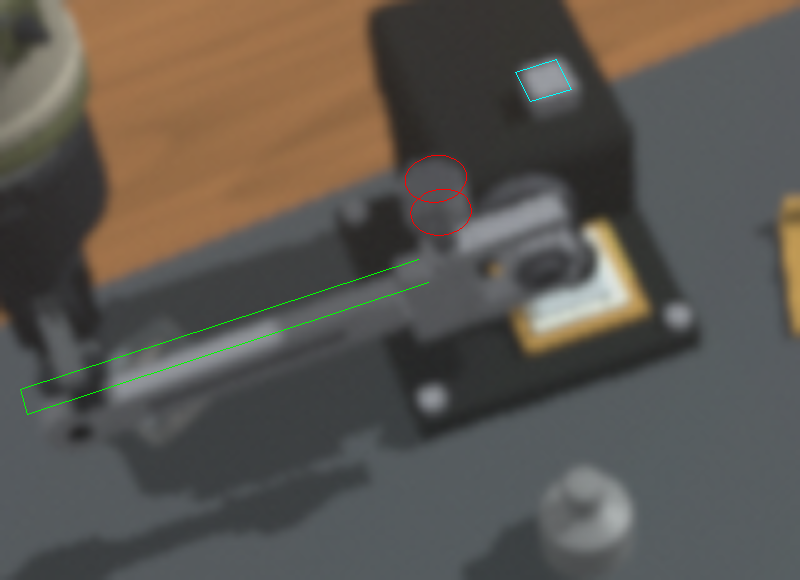

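>>> arm_command(
  slide=[
    [0, 0, 2],
    [0, 0, 2],
    [0, 0, 0],
  ],
  turn=[0, 0, 0],
  grip=[1, 1, 1],
)

```text
clock: 19.3
position: [0.5182, -0.1568, 0.144]
ee_rot: [0.736, 0.677, -0.0, -0.0]
ft_force: [-0.0, 0.2, 1.8]
grip_width: 0.003
```

>>> arm_command(
  slide=[
    [0, 0, 2],
    [0, 0, 2],
    [0, 0, 0],
  ],
  turn=[0, 0, 0],
  grip=[1, 1, 1],
)

```text
clock: 19.55
position: [0.5182, -0.1566, 0.1399]
ee_rot: [0.736, 0.677, -0.0, -0.0]
ft_force: [-0.5, 1.9, 2.6]
grip_width: 0.001
```

>>> arm_command(
  slide=[
    [0, 0, 2],
    [0, 0, 2],
    [0, 0, 0],
  ],
  turn=[0, 0, 0],
  grip=[1, 1, 1],
)

```text
clock: 19.8
position: [0.5181, -0.1566, 0.1359]
ee_rot: [0.736, 0.677, -0.0, -0.0]
ft_force: [-0.4, 1.3, 2.6]
grip_width: -0.001
```

>>> arm_command(
  slide=[
    [0, 0, 2],
    [0, 0, 2],
    [0, 0, 0],
  ],
  turn=[0, 0, 0],
  grip=[1, 1, 1],
)

```text
clock: 20.05
position: [0.5181, -0.1568, 0.1319]
ee_rot: [0.736, 0.677, -0.0, -0.0]
ft_force: [1.3, 1.5, 2.8]
grip_width: -0.002
```

Run:
```python
from h import *
import ov
for c in("scene","top"): cv2.imwrite(f"pics/g_{c}.png",manip.camera(c))
ov.ov(.539,.0440,-.10,'o14',src='g')
o=manip.get_obs(); print(o["clock"],o["position"],o["ft_force"],o["torque"])
```

```text
20.15 [ 0.51815023 -0.1569091   0.13216148] [0.90458276 1.50902114 2.67117037] [ 0.21568035 -0.06999489  0.02033579]
```

View pics/o14_scene.png

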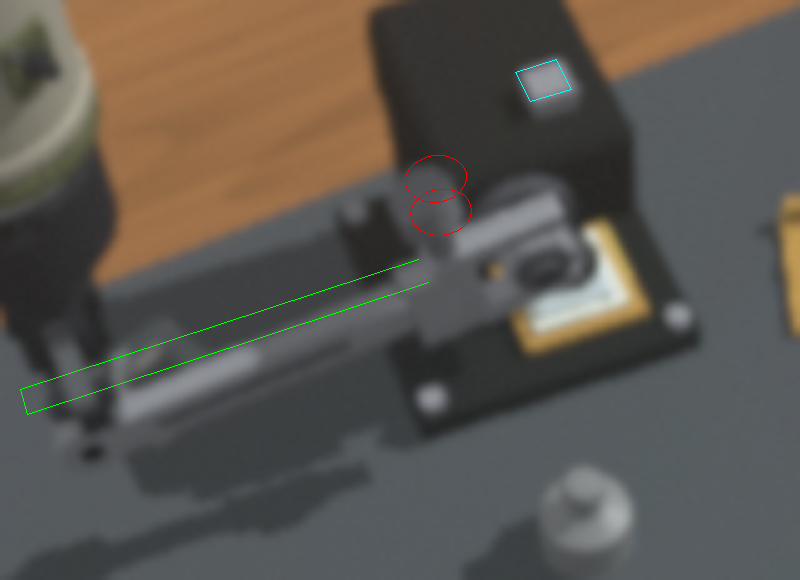

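Run:
```python
from h import *
S,x,y=model(.539,.044,-.10);z=np.array([0,0,1])
for n in "ae g".replace(" ",""):
    im=cv2.cvtColor(cv2.imread(f"pics/{n}_scene.png"),cv2.COLOR_BGR2GRAY).astype(np.float32)
    for yy in (-.008,0,.008,.014):
        base=proj(S+yy*y+.028*z,"scene")[0]
        # sample along image column
        r=np.arange(-10,10,.25); u=base[0]+(r*0); v=base[1]+r
        val=cv2.remap(im,np.float32(u).reshape(-1,1),np.float32(v).reshape(-1,1),cv2.INTER_CUBIC).ravel()
        k=np.argmax(val); th=val[k]-35
        lo=k
        while lo>0 and val[lo]>th: lo-=1
        hi=k
        while hi<len(r)-1 and val[hi]>th: hi+=1
        cen=base[1]+(r[lo]+r[hi])/2
        # invert: z with top face center
        zs=np.linspace(0,.06,601); pv=proj([S+yy*y+q*z for q in zs],"scene")[:,1]
        print(n,yy,"peak",round(val[k]),"width",r[hi]-r[lo],"zrel mm",round(1000*zs[np.argmin(abs(pv-cen))],1))
pw=proj([S+.02*z+.007*x,S+.02*z-.007*x],"scene");print("pred width",pw)
```

```text
a -0.008 peak 155 width 5.75 zrel mm 31.0
a 0 peak 156 width 5.5 zrel mm 30.6
a 0.008 peak 156 width 6.0 zrel mm 31.4
a 0.014 peak 151 width 5.75 zrel mm 30.1
e -0.008 peak 153 width 5.5 zrel mm 24.5
e 0 peak 154 width 5.75 zrel mm 25.8
e 0.008 peak 155 width 5.75 zrel mm 26.7
e 0.014 peak 148 width 5.5 zrel mm 25.4
g -0.008 peak 149 width 5.75 zrel mm 25.0
g 0 peak 150 width 6.0 zrel mm 25.4
g 0.008 peak 150 width 5.75 zrel mm 26.7
g 0.014 peak 140 width 5.25 zrel mm 24.1
pred width [[213.27186342 191.71570445]
 [211.09074266 187.24787265]]
```

>>> arm_command(
  slide=[
    [0, 0, 4],
    [0, 0, 4],
    [0, 0, 4],
    [0, 0, 4],
    [0, 0, 4],
    [0, 0, 4],
    [0, 0, 4],
    [0, 0, 4],
    [0, 0, 0],
  ],
  turn=[0, 0, 0, 0, 0, 0, 0, 0, 0],
  grip=[1, 1, 1, 1, 1, 1, 1, 1, 1],
)

```text
clock: 20.9
position: [0.5178, -0.1568, 0.0994]
ee_rot: [0.736, 0.677, -0.0, -0.0]
ft_force: [0.2, 0.7, 1.6]
grip_width: 0.0
```

Run:
```python
from h import *
import ov
for c in("scene","top"): cv2.imwrite(f"pics/g_{c}.png",manip.camera(c))
ov.ov(.539,.0440,-.10,'o15',src='g')
o=manip.get_obs(); print(o["clock"],o["position"],o["ft_force"],o["torque"])
```

```text
21.0 [ 0.51801708 -0.15704956  0.10006794] [ 1.2586417  -0.2087173   2.43771513] [ 0.08340817 -0.06324745 -0.01362671]
```

View pics/o15_scene.png

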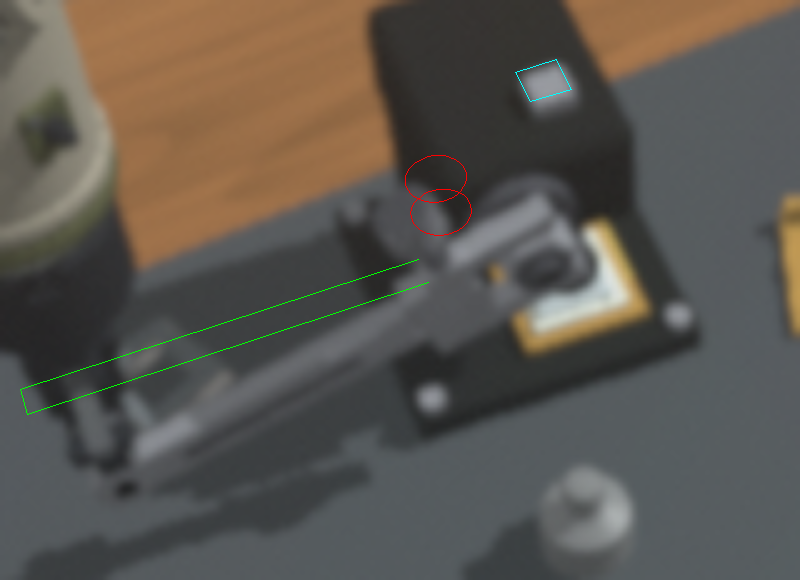

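>>> arm_command(
  slide=[
    [0, 0, 4],
    [0, 0, 4],
    [0, 0, 4],
    [0, 0, 4],
    [0, 0, 4],
    [0, 0, 0],
    [0, 0, 0],
  ],
  turn=[0, 0, 0, 0, 0, 0, 0],
  grip=[1, 1, 1, 1, 1, 1, 1],
)

```text
clock: 21.58
position: [0.518, -0.157, 0.08]
ee_rot: [0.736, 0.677, -0.0, -0.0]
ft_force: [-0.1, 0.5, 0.4]
grip_width: -0.001
```

>>> arm_command(
  slide=[
    [0, 0, 4],
    [0, 0, 4],
    [0, 0, 4],
    [0, 0, 0],
    [0, 0, 0],
  ],
  turn=[0, 0, 0, 0, 0],
  grip=[1, 1, 1, 1, 1],
)

```text
clock: 22.0
position: [0.518, -0.1569, 0.068]
ee_rot: [0.736, 0.677, -0.0, -0.0]
ft_force: [-0.4, 0.2, 1.2]
grip_width: -0.002
```

Run:
```python
from h import *
import ov
for c in("scene","top"): cv2.imwrite(f"pics/g_{c}.png",manip.camera(c))
ov.ov(.539,.0440,-.10,'o16',src='g')
o=manip.get_obs(); print(o["clock"],o["position"],o["ft_force"],o["torque"])
```

```text
22.1 [ 0.51809462 -0.15699099  0.06820062] [1.75765603 0.83370105 0.50815968] [-0.03037157 -0.00810143 -0.00446722]
```

View pics/o16_scene.png

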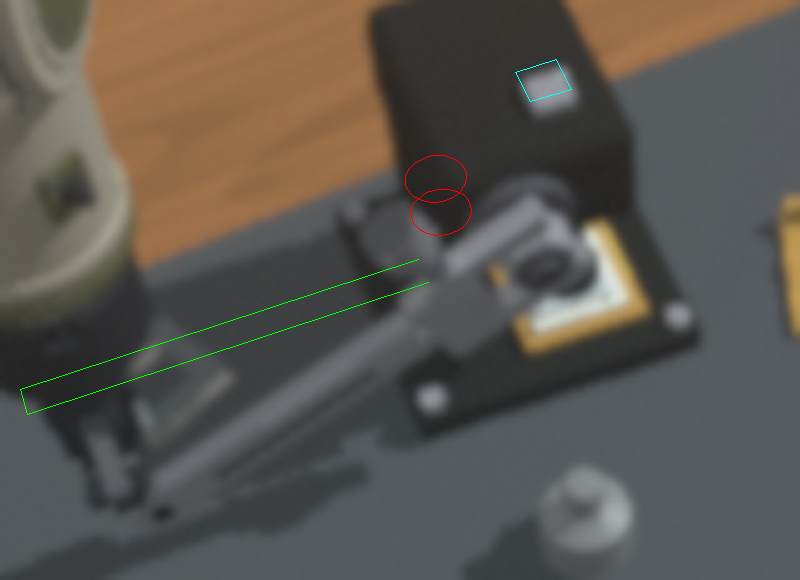

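>>> arm_command(
  slide=[
    [0, 0, -20],
    [15, 0, 0],
    [15, 0, 0],
    [0, 0, 2],
    [0, 0, 2],
    [0, 0, 0],
  ],
  turn=[0, 0, 0, 0, 0, 0],
  grip=[1, 1, 1, 1, 1, 1],
)

```text
clock: 22.6
position: [0.5202, -0.1275, 0.0838]
ee_rot: [0.736, 0.677, -0.0, -0.0]
ft_force: [-0.0, -0.4, -0.4]
grip_width: 0.003
```

>>> arm_command(
  slide=[
    [0, 0, 3],
    [0, 0, 3],
    [0, 0, 0],
    [0, 0, 0],
  ],
  turn=[0, 0, 0, 0],
  grip=[1, 1, 1, 1],
)

```text
clock: 22.93
position: [0.5206, -0.1276, 0.0782]
ee_rot: [0.736, 0.677, -0.0, 0.0]
ft_force: [0.1, -0.5, 2.0]
grip_width: 0.003
```

>>> arm_command(
  slide=[
    [0, 0, 3],
    [0, 0, 3],
    [0, 0, 0],
    [0, 0, 0],
  ],
  turn=[0, 0, 0, 0],
  grip=[1, 1, 1, 1],
)

```text
clock: 23.27
position: [0.5207, -0.1269, 0.0721]
ee_rot: [0.736, 0.677, -0.0, -0.0]
ft_force: [0.0, 0.9, 2.4]
grip_width: -0.006
```

Run:
```python
from h import *
import ov
for c in("scene","top"): cv2.imwrite(f"pics/g_{c}.png",manip.camera(c))
ov.ov(.539,.0440,-.10,'o17',src='g')
o=manip.get_obs(); print(o["clock"],o["position"],o["ft_force"],o["torque"])
```

```text
23.3667 [ 0.52070592 -0.1270272   0.07224624] [ 0.56797023 -0.71083719  1.72197127] [-0.01166588 -0.012215    0.00389971]
```

View pics/o17_scene.png

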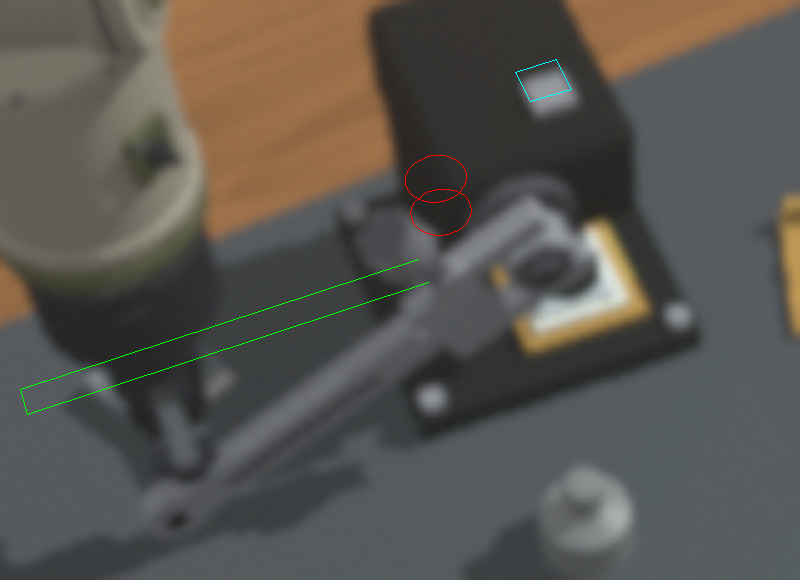

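>>> arm_command(
  slide=[
    [0, 0, 3],
    [0, 0, 3],
    [0, 0, 0],
  ],
  turn=[0, 0, 0],
  grip=[1, 1, 1],
)

```text
clock: 23.62
position: [0.5205, -0.1268, 0.0657]
ee_rot: [0.736, 0.677, -0.0, -0.0]
ft_force: [-0.3, -0.3, 3.2]
grip_width: 0.001
```

>>> arm_command(
  slide=[
    [0, 0, 3],
    [0, 0, 0],
    [0, 0, 0],
  ],
  turn=[0, 0, 0],
  grip=[1, 1, 1],
)

```text
clock: 23.87
position: [0.5206, -0.127, 0.0631]
ee_rot: [0.736, 0.677, -0.0, -0.0]
ft_force: [1.0, 0.5, 2.1]
grip_width: -0.001
```

>>> arm_command(
  slide=[
    [0, 0, 3],
    [0, 0, 0],
    [0, 0, 0],
  ],
  turn=[0, 0, 0],
  grip=[1, 1, 1],
)

```text
clock: 24.12
position: [0.5207, -0.127, 0.0601]
ee_rot: [0.736, 0.677, -0.0, -0.0]
ft_force: [0.6, 0.5, 2.3]
grip_width: -0.001
```

>>> arm_command(
  slide=[
    [0, 0, 3],
    [0, 0, 0],
    [0, 0, 0],
  ],
  turn=[0, 0, 0],
  grip=[1, 1, 1],
)

```text
clock: 24.37
position: [0.5207, -0.127, 0.0572]
ee_rot: [0.736, 0.677, -0.0, -0.0]
ft_force: [0.1, 0.6, 3.1]
grip_width: -0.003
```

>>> arm_command(
  slide=[
    [0, 0, 3],
    [0, 0, 0],
    [0, 0, 0],
  ],
  turn=[0, 0, 0],
  grip=[1, 1, 1],
)

```text
clock: 24.62
position: [0.5207, -0.1269, 0.0542]
ee_rot: [0.736, 0.677, -0.0, -0.0]
ft_force: [0.2, -1.0, 3.9]
grip_width: 0.001
```

Run:
```python
from h import *
import ov
for c in("scene","top"): cv2.imwrite(f"pics/g_{c}.png",manip.camera(c))
ov.ov(.539,.0440,-.10,'o18',src='g')
o=manip.get_obs(); print(o["clock"],o["position"],o["ft_force"],o["torque"])
a=cv2.imread("pics/a_scene.png",0).astype(np.float32);b=cv2.imread("pics/g_scene.png",0).astype(np.float32)
S,x,y=model(.539,.044,-.10);z=np.array([0,0,1])
B=S-.057*x-.13*z+.03*y+.175*z
u=proj([B,B-.009*z],"scene");print(u)
X,Y=int(u[0][0])-4,int(u[0][1])-4
W=np.eye(2,3,dtype=np.float32);W[:,2]=[X,Y]
c,W=cv2.findTransformECC(a[Y:Y+9,X:X+9],b,W,cv2.MOTION_TRANSLATION,(3,200,1e-5),None,3);print(W[:,2]-[X,Y],c)
```

```text
24.7167 [ 0.52073082 -0.12699433  0.05426868] [0.10651959 0.11832912 2.31250658] [-0.0504217  -0.05133834 -0.01312618]
[[215.16419767 160.63611913]
 [215.40897707 163.34024316]]
[0.02154541 2.54730225] 0.9819172902590124
```

View pics/o18_scene.png

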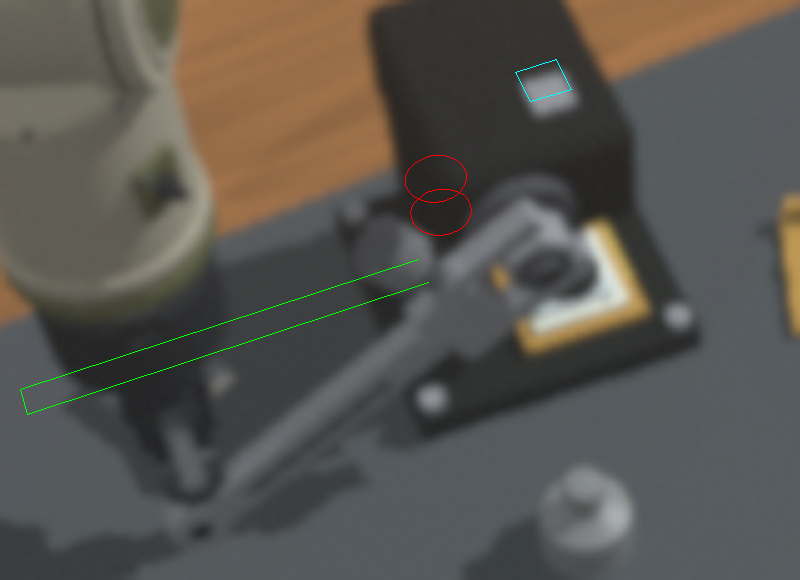

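>>> arm_command(
  slide=[
    [0, 0, 2],
    [0, 0, 2],
    [0, 0, 0],
  ],
  turn=[0, 0, 0],
  grip=[1, 1, 1],
)

```text
clock: 24.97
position: [0.5206, -0.1268, 0.0499]
ee_rot: [0.736, 0.677, -0.0, -0.0]
ft_force: [-0.4, 0.4, 4.2]
grip_width: -0.003
```

>>> arm_command(
  slide=[
    [0, 0, 2],
    [0, 0, 1],
    [0, 0, 0],
  ],
  turn=[0, 0, 0],
  grip=[1, 1, 1],
)

```text
clock: 25.22
position: [0.5207, -0.1269, 0.0471]
ee_rot: [0.736, 0.677, -0.0, -0.0]
ft_force: [-0.9, -1.0, 5.2]
grip_width: 0.005
```

>>> arm_command(
  slide=[
    [0, 0, 2],
    [0, 0, 0],
    [0, 0, 0],
  ],
  turn=[0, 0, 0],
  grip=[1, 1, 1],
)

```text
clock: 25.47
position: [0.5207, -0.127, 0.0452]
ee_rot: [0.736, 0.677, -0.0, -0.0]
ft_force: [0.0, 0.5, 4.6]
grip_width: 0.001
```

>>> arm_command(
  slide=[
    [0, 0, 2],
    [0, 0, 0],
    [0, 0, 0],
  ],
  turn=[0, 0, 0],
  grip=[1, 1, 1],
)

```text
clock: 25.72
position: [0.5208, -0.127, 0.0433]
ee_rot: [0.736, 0.677, 0.0, 0.0]
ft_force: [0.4, -0.5, 4.0]
grip_width: 0.0
```

```bash
cat > ram.py <<'E'
from h import *
def ram(tag,src):
    b0=manip.camera("scene"); cv2.imwrite(f"pics/{src}_scene.png",b0); cv2.imwrite(f"pics/{src}_top.png",manip.camera("top"))
    import ov; ov.ov(.539,.0440,-.10,tag,src=src)
    o=manip.get_obs(); print(o["clock"],o["position"],o["ft_force"],o["torque"])
    a=cv2.imread("pics/a_scene.png",0).astype(np.float32);b=cv2.imread(f"pics/{src}_scene.png",0).astype(np.float32)
    S,x,y=model(.539,.044,-.10);z=np.array([0,0,1])
    B=S-.057*x-.13*z+.03*y+.175*z
    u=proj([B,B-.009*z],"scene")
    X,Y=int(u[0][0])-4,int(u[0][1])-4
    W=np.eye(2,3,dtype=np.float32);W[:,2]=[X,Y+2]
    c,W=cv2.findTransformECC(a[Y:Y+9,X:X+9],b,W,cv2.MOTION_TRANSLATION,(3,200,1e-5),None,3);d=W[1,2]-Y;print("ram px",d,"nut~",d/2.70*.45,c)
E
python3 -c "
from ram import *
ram('o19','h')"
```

```text
25.8167 [ 0.52077707 -0.12701557  0.04336399] [0.69943958 0.14526402 4.70849688] [-0.02932318 -0.03338823 -0.01338934]
ram px 2.605896 nut~ 0.43431598 0.9842167781430002
```

View pics/o19_scene.png

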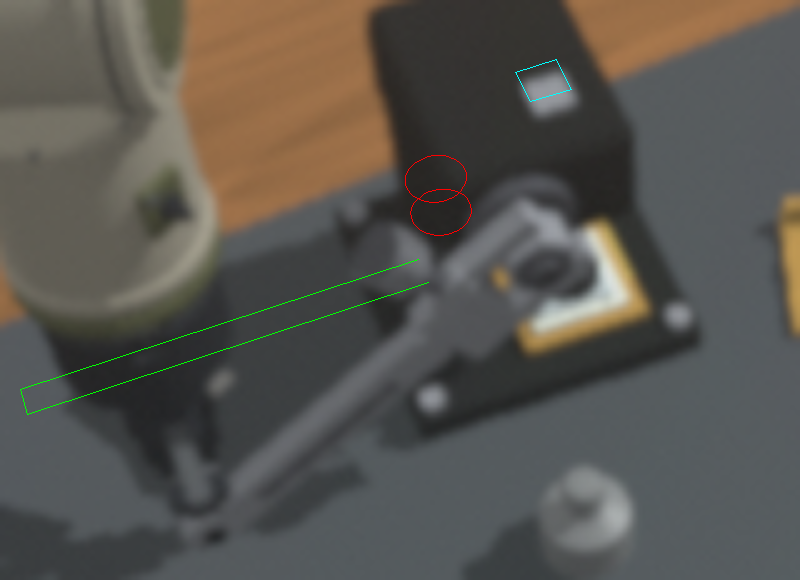

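>>> arm_command(
  slide=[
    [0, 0, 2],
    [0, 0, 2],
    [0, 0, 0],
    [0, 0, 0],
  ],
  turn=[0, 0, 0, 0],
  grip=[1, 1, 1, 1],
)

```text
clock: 26.15
position: [0.5208, -0.127, 0.0393]
ee_rot: [0.736, 0.677, 0.0, -0.0]
ft_force: [-0.5, 0.0, 4.9]
grip_width: -0.001
```

```bash
python3 -c "
from ram import *
ram('o20','i')"
```

```text
26.25 [ 0.52076856 -0.12699848  0.0393528 ] [ 0.32189519 -0.30616501  4.3649108 ] [-0.01913772 -0.05537788  0.03588599]
ram px 2.6266632 nut~ 0.4377772 0.9836268000803136
```

>>> arm_command(
  slide=[
    [0, 0, -4],
    [0, 0, -8],
    [0, 0, -20],
    [0, 0, -35],
    [0, 0, -40],
    [0, 0, -40],
    [-30, 0, -30],
    [-30, 0, 0],
    [0, 0, 0],
    [0, 0, 0],
  ],
  turn=[0, 0, 0, 0, 0, 0, 0, 0, 0, 0],
  grip=[1, 1, 1, 1, 1, 1, 1, 1, 1, 1],
)

```text
clock: 27.08
position: [0.515, -0.1879, 0.2164]
ee_rot: [0.737, 0.676, 0.0, 0.0]
ft_force: [-0.6, 1.4, -0.8]
grip_width: 0.0
```

```bash
python3 -c "
from ram import *
ram('o21','j')
for c in('scene','top'):
  for t in('frames','jig','weight','ram'):
    r=manip.tip_of(t,c);print(c,t,[(round(q['score'],2),np.round(c2w(q['xyz'],c),4).tolist()) for q in r[:1]])
"
```

```text
27.1833 [ 0.51550017 -0.18543086  0.21544706] [-0.64285053  0.81488708 -0.56215279] [-0.00651533 -0.026317    0.02665018]
ram px 2.6068268 nut~ 0.4344711 0.9837233066908899
scene frames [(0.6, [0.427, -0.1198, 0.023])]
scene jig [(0.89, [0.5311, 0.2145, 0.0213])]
scene weight [(0.84, [0.6112, 0.0302, 0.0231])]
scene ram [(0.5, [0.4807, 0.0528, 0.0136])]
top frames [(0.6, [0.4312, -0.1195, 0.0191])]
top jig [(0.97, [0.5316, 0.2181, 0.0211])]
top weight [(0.77, [0.6103, 0.0293, 0.0239])]
top ram []
```

View pics/o21_scene.png

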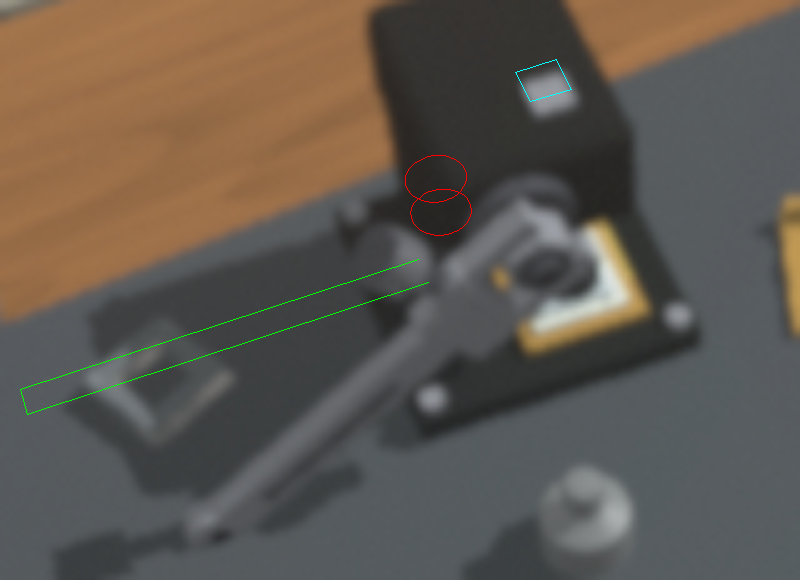

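View pics/o21_top.png

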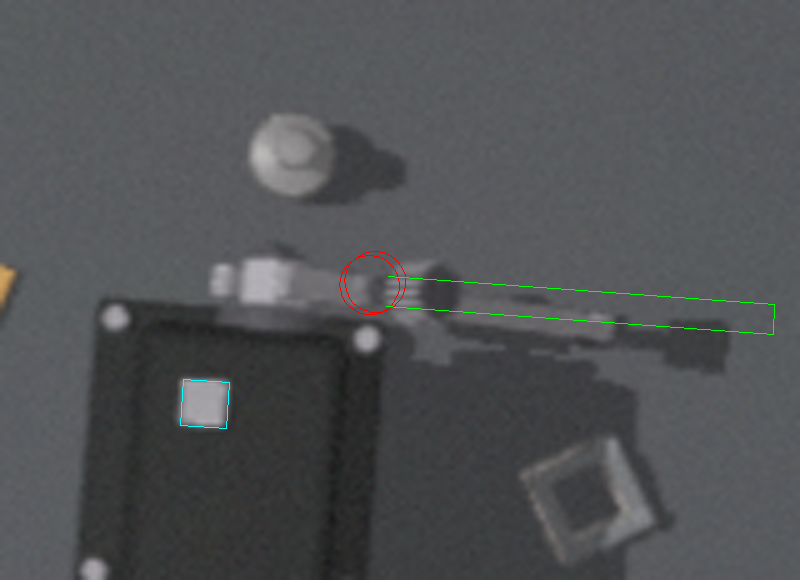

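Run:
```python
from h import *
S,x,y=model(.539,.044,-.10);z=np.array([0,0,1])
for c in("scene","top"):
    x0,y0=[int(v) for v in (proj(S-.06*y,c)[0]-[80,58])]
    for th in(.45,.5,.55,.6,.65,.7):
        d=-np.cos(th)*y-np.sin(th)*z; n=-np.sin(th)*y+np.cos(th)*z
        P=[S+.228*d+.012*n, S+.218*d+.007*x, S-.038*-d+.058*n-(0)*d]
        print(c,th,((proj(P,c)-[x0,y0]+.5)*5).astype(int).tolist())
```

```text
scene 0.45 [[115, 514], [152, 523], [396, 243]]
scene 0.5 [[130, 522], [167, 530], [393, 249]]
scene 0.55 [[146, 530], [182, 537], [391, 255]]
scene 0.6 [[162, 537], [198, 543], [388, 260]]
scene 0.65 [[178, 543], [214, 548], [387, 266]]
scene 0.7 [[196, 548], [231, 552], [385, 271]]
top 0.45 [[678, 325], [648, 310], [415, 290]]
top 0.5 [[664, 325], [634, 310], [417, 290]]
top 0.55 [[649, 326], [619, 310], [420, 291]]
top 0.6 [[633, 325], [604, 310], [422, 292]]
top 0.65 [[617, 325], [588, 310], [424, 292]]
top 0.7 [[601, 325], [572, 310], [425, 293]]
```

```bash
cat > wm.py <<'E'
from h import *
S,x,y=model(.539,.044,-.10);z=np.array([0,0,1])
def draw(src,th,jaw,out,k=10,body=True):
    ims=[]
    for c in("scene","top"):
        d=-np.cos(th)*y-np.sin(th)*z; n=-np.sin(th)*y+np.cos(th)*z
        im=cv2.imread(f"pics/{src}_{c}.png"); u=proj(S,c)[0]; X,Y=int(u[0])-22,int(u[1])-28
        cr=cv2.resize(im[Y:Y+50,X:X+40] if c=="scene" else im[Y:Y+50,X:X+40],None,fx=k,fy=k,interpolation=cv2.INTER_CUBIC)
        cr=np.clip((cr.astype(float)-20)*1.4,0,255).astype(np.uint8)
        def P(l,h,t): return S+l*d+h*n+t*x
        def pl(pts,col): cv2.polylines(cr,[((proj([P(*p) for p in pts],c)-[X,Y]+.5)*k).astype(int).reshape(-1,1,2)],False,col,1)
        h=.036-jaw
        pl([(-.017,h,.007),(.02,h,.007),(.02,h,-.007),(-.017,h,-.007),(-.017,h,.007)],(0,255,0))
        t=np.linspace(0,6.28,30)
        for hh in(.047,.069): pl([(.038+.013*np.cos(a),hh,.013*np.sin(a)) for a in t],(0,0,255))
        pl([(.1,.012,.007),(.04,.012,.007)],(255,255,0))
        ims.append(cr)
    cv2.imwrite(out,np.hstack(ims))
E
python3 - <<'E'
from wm import *
draw("e",.05,.0098,"pics/w_e.png")
draw("j",.63,.0098,"pics/w_j.png")
E
```

```text
(no output)
```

View pics/w_e.png

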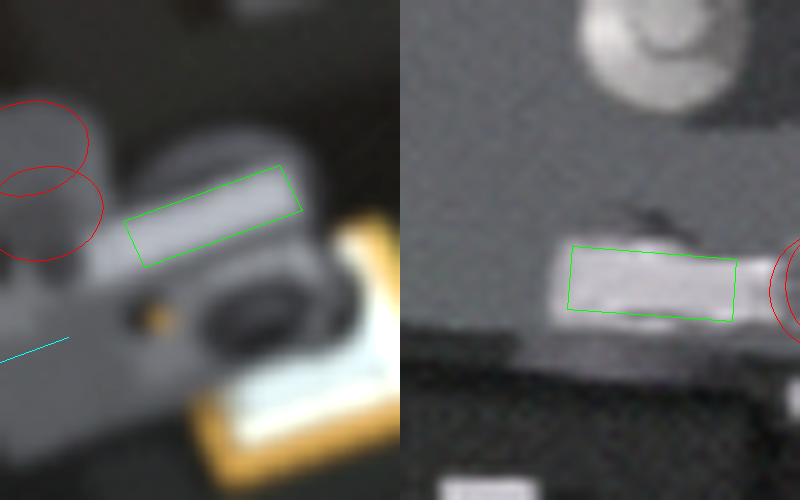

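View pics/w_j.png

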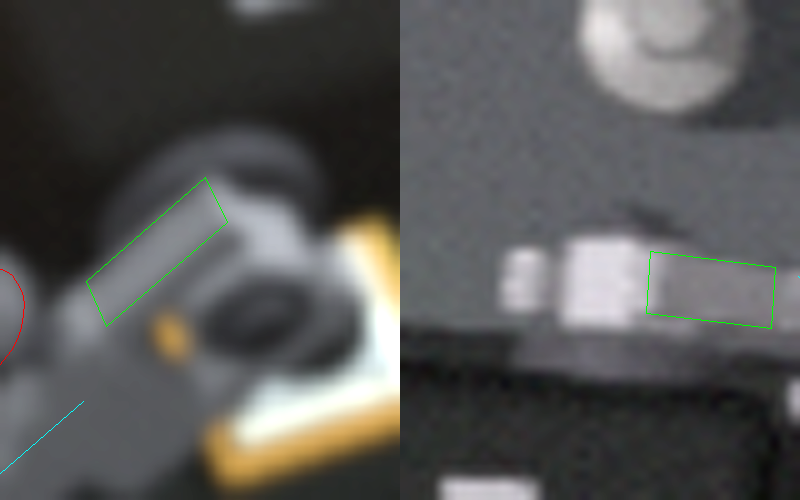

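Run:
```python
from wm import *
from scipy.ndimage import map_coordinates
def prof(src,th,ls):
    im=cv2.imread(f"pics/{src}_scene.png",0).astype(float)
    d=-np.cos(th)*y-np.sin(th)*z; n=-np.sin(th)*y+np.cos(th)*z
    hs=np.arange(.006,.05,.0005); acc=0
    for l in ls:
        q=proj([S+l*d+h*n for h in hs],"scene"); acc=acc+map_coordinates(im,[q[:,1],q[:,0]],order=3)
    return hs,acc/len(ls)
for src,th in(("e",.05),("j",.6),("j",.65)):
    hs,v=prof(src,th,[-.01,-.005,0,.005,.01])
    print(src,th,[(round(h*1000,1),int(a)) for h,a in zip(hs[::3],v[::3])])
# top view: end of lower jaw & face for swing angle
```

```text
e 0.05 [(np.float64(6.0), 111), (np.float64(7.5), 107), (np.float64(9.0), 102), (np.float64(10.5), 98), (np.float64(12.0), 97), (np.float64(13.5), 100), (np.float64(15.0), 107), (np.float64(16.5), 116), (np.float64(18.0), 127), (np.float64(19.5), 137), (np.float64(21.0), 144), (np.float64(22.5), 149), (np.float64(24.0), 151), (np.float64(25.5), 152), (np.float64(27.0), 151), (np.float64(28.5), 149), (np.float64(30.0), 145), (np.float64(31.5), 139), (np.float64(33.0), 130), (np.float64(34.5), 118), (np.float64(36.0), 105), (np.float64(37.5), 92), (np.float64(39.0), 82), (np.float64(40.5), 77), (np.float64(42.0), 77), (np.float64(43.5), 78), (np.float64(45.0), 80), (np.float64(46.5), 80), (np.float64(48.0), 78), (np.float64(49.5), 74)]
j 0.6 [(np.float64(6.0), 111), (np.float64(7.5), 106), (np.float64(9.0), 101), (np.float64(10.5), 96), (np.float64(12.0), 92), (np.float64(13.5), 92), (np.float64(15.0), 95), (np.float64(16.5), 100), (np.float64(18.0), 105), (np.float64(19.5), 110), (np.float64(21.0), 114), (np.float64(22.5), 117), (np.float64(24.0), 118), (np.float64(25.5), 117), (np.fl
[... 418 characters left out ...]
float64(7.5), 105), (np.float64(9.0), 99), (np.float64(10.5), 94), (np.float64(12.0), 91), (np.float64(13.5), 91), (np.float64(15.0), 94), (np.float64(16.5), 99), (np.float64(18.0), 104), (np.float64(19.5), 110), (np.float64(21.0), 114), (np.float64(22.5), 117), (np.float64(24.0), 118), (np.float64(25.5), 117), (np.float64(27.0), 116), (np.float64(28.5), 114), (np.float64(30.0), 110), (np.float64(31.5), 103), (np.float64(33.0), 95), (np.float64(34.5), 84), (np.float64(36.0), 73), (np.float64(37.5), 64), (np.float64(39.0), 59), (np.float64(40.5), 55), (np.float64(42.0), 53), (np.float64(43.5), 51), (np.float64(45.0), 49), (np.float64(46.5), 46), (np.float64(48.0), 44), (np.float64(49.5), 41)]
```

Run:
```python
from wm import *
B=S-.057*x+.03*y+.045*z
for c in("scene",):
  u=proj([B,B-.008*z,B-.009*z],c);print(u-u[0])
  a=cv2.imread(f"pics/a_{c}.png").astype(np.float32).mean(2)
  for src in "jih":
    b=cv2.imread(f"pics/{src}_{c}.png").astype(np.float32).mean(2)
    for w in(4,5,6):
      X,Y=int(u[0][0])-w,int(u[0][1])-w
      for g in(1,3):
        W=np.eye(2,3,dtype=np.float32);W[:,2]=[X,Y+2]
        cc,W=cv2.findTransformECC(a[Y:Y+2*w,X:X+2*w+1],b,W,cv2.MOTION_TRANSLATION,(3,300,1e-6),None,g);print(src,w,g,W[:,2]-[X,Y],round(cc,3))
```

```text
[[0.         0.        ]
 [0.21774349 2.40554634]
 [0.2447794  2.70412403]]
j 4 1 [0.30001831 2.75444031] 0.997
j 4 3 [0.11468506 2.565979  ] 0.984
j 5 1 [0.24259949 2.69152832] 0.996
j 5 3 [0.08468628 2.57263184] 0.99
j 6 1 [0.16918945 2.62435913] 0.991
j 6 3 [0.05523682 2.52108765] 0.987
i 4 1 [0.28689575 2.77377319] 0.997
i 4 3 [0.10704041 2.58483887] 0.984
i 5 1 [0.22218323 2.70707703] 0.996
i 5 3 [0.07383728 2.57121277] 0.99
i 6 1 [0.16239929 2.59382629] 0.991
i 6 3 [0.05174255 2.52336121] 0.987
h 4 1 [0.28939819 2.76907349] 0.997
h 4 3 [0.11386108 2.58851624] 0.985
h 5 1 [0.22662354 2.70274353] 0.996
h 5 3 [0.07780457 2.56396484] 0.991
h 6 1 [0.16555786 2.59725952] 0.991
h 6 3 [0.03237915 2.53765869] 0.987
```

```bash
python3 -c "
from h import *
o=manip.get_obs();print(o['clock'],o['position'],o['ft_force'],abs(o['joint_velocities']).max())
print(manip.hand_in())"
```

```text
27.5833 [ 0.51578886 -0.18587262  0.21562559] [-0.2122471   0.47556714  0.71951488] 0.0038541777505245833
the job is handed in; nothing more can be done
None
```

I closed the jaws onto the nut with the thumb wheel and pushed the handle down until the pad was home. I then lifted clear and handed in at 27.6 s; the hand-in gives no verdict.

**Jaws:** I turned the wheel clockwise in two grasps. The second one slipped at about 0.7 N m, which showed the wheel was blocked. In the scene picture the moving jaw sits about 26 mm above the shaft axis, where a fitted jaw (0.0098 m) should be. It measured the same before and after the push.

**Pad:** The last picture shows the ram about 2.6–2.75 px lower, against 2.70 px expected for fully down (9 mm). It did not move further over the last few pushes.

**Bystanders:** The frames, jig and weight read within about 4 mm of where they started. The robot is clear of everything and the last force reading is near zero.

**What disagreed:**
- **Swing angle:** The wrench ended at about 0.63 rad, but the ram puts the nut at about 0.44 rad. That gap is more than the fitted play of about 0.04 rad. I kept pushing a little past home, and the handle went on giving at about 4.5 N while the ram stayed still.
- **Ram reading:** With heavier smoothing it comes out lower, at 2.52–2.57 px, which is still above the 2.40 px that 0.40 rad needs.
- **Early jaw movement:** Image matching first suggested too little jaw travel. I took the later measurement as correct: about 5.2 mm from a start near 0.005 m.

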